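# Stamp the seal plugs of a batch of check blocks

## Task

First clear the sample pots out of the marking jig and stand them upright in the steel parts tray; then lay every check block from the bench flat in a nest of its own in the jig. Then take the hand stamp and, with the blocks lying in the jig, press the brass plug of each one flush: stamp upright and centred on the plug, pushed down slowly and evenly without a blow, and lifted straight off without dragging it; press the plugs with the stamp only. Finish with the blocks still seated in their nests, the pots upright in the tray and the stamp standing in its rest.

Things in the scene. Friction and masses are not known exactly. Their poses are not given: they have to be found in the camera images.
- block_1_mid (a point): Check block 1: a plain aluminium block 80 (its x) x 46 (its y) x 40 mm high, about 0.35 kg; this point is its centre, half-way up (20 mm above its underside); z up. May be absent. All blocks are alike. It starts flat on the bench.
- block_1_mark (a point): Centre of the top of block 1's round brass plug (18 mm across), which lies 20 mm from the block's centre towards its +x end, on its long centre line. The raw plug stands 5 mm proud of the block's top; the point moves down with it.
- block_1_plug (a joint): How far block 1's plug has been pushed in, m: 0 raw (5 mm proud), 0.005 flush with the block's top. It yields at about 7 N plus 2 N for each 10 mm/s, and stays where it is left; at 0.005 it is against its stop and the stamp's face meets the block.
- block_2_mid (a point): Check block 2: a plain aluminium block 80 (its x) x 46 (its y) x 40 mm high, about 0.35 kg; this point is its centre, half-way up (20 mm above its underside); z up. May be absent. All blocks are alike. It starts flat on the bench.
- block_2_mark (a point): Centre of the top of block 2's round brass plug (18 mm across), which lies 20 mm from the block's centre towards its +x end, on its long centre line. The raw plug stands 5 mm proud of the block's top; the point moves down with it.
- block_2_plug (a joint): How far block 2's plug has been pushed in, m: 0 raw (5 mm proud), 0.005 flush with the block's top. It yields at about 7 N plus 2 N for each 10 mm/s, and stays where it is left; at 0.005 it is against its stop and the stamp's face meets the block.
- block_3_mid (a point): Check block 3: a plain aluminium block 80 (its x) x 46 (its y) x 40 mm high, about 0.35 kg; this point is its centre, half-way up (20 mm above its underside); z up. May be absent. All blocks are alike. It starts flat on the bench.
- block_3_mark (a point): Centre of the top of block 3's round brass plug (18 mm across), which lies 20 mm from the block's centre towards its +x end, on its long centre line. The raw plug stands 5 mm proud of the block's top; the point moves down with it.
- block_3_plug (a joint): How far block 3's plug has been pushed in, m: 0 raw (5 mm proud), 0.005 flush with the block's top. It yields at about 7 N plus 2 N for each 10 mm/s, and stays where it is left; at 0.005 it is against its stop and the stamp's face meets the block.
- pot_1_mid (a point): Sample pot 1: a closed white round pot with screw cap, 48 mm across and 56 mm high; this point is on its axis, 28 mm above its underside; z up. May be absent. It stands in nest 1 at the start.
- pot_2_mid (a point): Sample pot 2: a closed white round pot with screw cap, 48 mm across and 56 mm high; this point is on its axis, 28 mm above its underside; z up. May be absent. It stands in nest 2 at the start.
- pot_3_mid (a point): Sample pot 3: a closed white round pot with screw cap, 49 mm across and 60 mm high; this point is on its axis, 28 mm above its underside; z up. May be absent. It stands in nest 3 at the start.
- nest_1 (a point): Centre of the floor of nest 1 of the white marking jig, a fixed plate 112 (x) x 290 (y) x 10 mm with three nests side by side at 95 mm along its y (nest_1 at +y, nest_3 at -y). A nest is 88 (x) x 54 (y) mm inside, its floor 10 mm above the bench, with a rim 5 mm thick that stands 8 mm above that floor. A block lies in it lengthwise along the nest's x, either way round. x, y are the jig's axes.
- nest_2 (a point): Centre of the floor of nest 2 of the white marking jig, a fixed plate 112 (x) x 290 (y) x 10 mm with three nests side by side at 95 mm along its y (nest_1 at +y, nest_3 at -y). A nest is 88 (x) x 54 (y) mm inside, its floor 10 mm above the bench, with a rim 5 mm thick that stands 8 mm above that floor. A block lies in it lengthwise along the nest's x, either way round. x, y are the jig's axes.
- nest_3 (a point): Centre of the floor of nest 3 of the white marking jig, a fixed plate 112 (x) x 290 (y) x 10 mm with three nests side by side at 95 mm along its y (nest_1 at +y, nest_3 at -y). A nest is 88 (x) x 54 (y) mm inside, its floor 10 mm above the bench, with a rim 5 mm thick that stands 8 mm above that floor. A block lies in it lengthwise along the nest's x, either way round. x, y are the jig's axes.
- tray_mid (a point): Centre of the inner floor (4 mm above the bench) of the fixed steel parts tray, 108 (x) x 212 (y) mm inside, rim 5 mm above that floor, 4 mm thick.
- stamp_grip (a point): Hand stamp, 0.25 kg, 92 mm tall: a square dark steel handle 28 x 28 mm, from 34 to 90 mm above its face, on a round steel foot 26 mm across and 18 mm high; this point is on its axis, 72 mm above its flat face, 18 mm below the handle's top (grip it near here, high on the handle); z up; x, y square to the handle's flats.
- stamp_face (a point): Centre of the stamp's flat round working face (26 mm across), at its bottom; z points up along the handle.
- rest_in (a point): Centre of the floor of the stamp's fixed rest: a grey round cup, 62 mm across, bore 38 mm, its floor 6 mm above the bench and its rim 22 mm above that floor.

How it is judged:
By the outcome, as a careful person would: the job done as asked, in the order asked, and still so for the second after the job is handed in, with the robot touching nothing.
Of pot_1, pot_2, pot_3 only 2 to 3 are there at a start; the rules pass over those that are not, and their reading is None.
Of block_1, block_2, block_3 only 2 to 3 are there at a start; the rules pass over those that are not, and their reading is None.
At some moment in a run one of block_1, block_2, block_3 may be knocked a few centimetres aside while the robot is not near it.
It also fails if it takes over 210 s, if anything falls off the work surface, if the arm or the gripper's body presses on something with over 40 N, if the wrist force passes 120 N, or if a joint passes its speed limit or range.

## Robot

A 6-joint arm with a two-finger parallel gripper is mounted at the origin on a cart in front of the work surface, level with it; the furniture and walls round the work are solid. World frame = base frame: x ahead of the robot, y to its left, z up, the work surface at z = 0. Lengths are in m, angles in rad, forces in N, time in s.
With the tool pointing down it reaches from about 0.35 to 0.775 m from the base axis. Payload 5.5 kg.
Tool frame: the origin (TCP) lies midway between the tips of the shut fingers; the grasp point (between the pads) lies 19 mm behind it; x points along the fingers, y is the direction in which the jaws open and shut, and the axes are right-handed (so a half turn about x gives the same grasp; the last joint's range is limited). The gripper opens to 85 mm and grips with 20 to 120 N. Pads are 22 mm wide; open, the fingers measure 114 mm over their backs; the gripper's body (76 mm by 85 mm) begins 54 mm behind the grasp point. The pads swing forward as they close: fully open they stand 13 mm farther back than shut.
Start: joints at [-1.253, 0.313, 0.046, 1.304, 0, 1.431], TCP at [0.254, -0.516, 0.231] pointing down, gripper open.
Joint ranges: [-2.76, 2.76], [-0.86, 1.69], [-1.03, 1.26], [-2.2, 2.34], [-1.47, 1.5], [-3.14, 3.14]. Speed limits (rad/s): [2.57, 2.57, 3.14, 3.14, 3.14, 3.14].

## Interface

Orientations are given as a unit quaternion [w, x, y, z].
In Python, from workcell import env, optics, order, models gives the robot as it stands. The module is installed in compiled form; this text tells all that it offers.
- The arm moves only by the tool servo_tool, never from a script. Its argument "moves" is a list of rows, each a list of 5 numbers: the shift along the tool's x, y, z in cm, then the turn about the tool's x in rad, then the closure, from -1 (fully open) to 1 (shut). A call has exactly 10 rows; each row shifts and turns the commanded pose from where the row before left it, along the tool's axes as they then stand; what a row does not reach is not made up. A row lasts 1/8 s, in which the tool goes at most 62.5 mm and 10.7 degrees, less where a joint would pass 70% of its speed; a pose out of reach is approached as far as the arm can. A call is refused whole if a number of a shift passes 6.25 or a number of a turn 0.188, either way. A call with a gripper value outside its range is refused whole. The fingers move at their own pace and stop on an object; "grip_force" is the grip in N (left out, the last holds). Time passes only in rows, so rows that do not move let the fingers close, or fill a call up. It gives the time, the measured TCP pose, the force and the opening at its end, in the units of the state.
- env.get_state(): the state, without advancing time (a new reading comes with each control period).
- optics.read_camera(name): name is "scene" or "top"; returns a dict with "pixels" (384x512x3 uint8, blue, green, red), "vertical_fov" (degrees; the focal length in pixels is half the picture's height over the tangent of half this angle, whatever the lens; pixels are square), "cx", "cy" (the principal point, pixels), "k1" (the pictures are not rectified: a ray, as slopes to the right and down, at radius r is drawn at 1 + k1 r^2 times it, then the intrinsics apply), "extrinsics" (4x4, takes a point from world to camera coordinates). Camera axes: x right, y up, looking along -z (the intrinsics and any distortion apply to the point x, -y, -z); pixel columns grow to the right and rows downward; lengths in m; the calibration is good to about 2 mm. A picture is of the moment at which its call begins. There is no depth.
- order.hand_in(): hands the job in, once; it reports no verdict.
Trained networks look in a picture, given as the dict that the camera call returned (one of the last four; its "shot" number tells which), for a name from the list of things; names that differ only in an ending like _2 or _b are one class to them, and where a whole thing is asked for, a point or a joint stands for the part that bears it (a point fixed in the world has none). Each returns a list of dicts, best first, with "conf" (0 to 1); they miss things now and then, are a little off and sometimes report something else, mostly with a low value. They report only what shows in the picture. A call takes as long as a camera call.
- models.outline_of(name, picture): "pixels" (384x512 bool, what is visible of it) and "location" ([column, row] in pixels, amid what is visible of it).
- models.pinpoint(name, picture): "location" ([column, row] in pixels: a listed point, or the origin of a listed thing).
The state is a dict: "clock": time; "joint_pos": joint angles; "qvel": joint speeds; "tau": joint torques, N m; "tcp_pos": TCP position; "orientation": TCP orientation; "wrist_force": force on the tool from outside, world axes, zero at the start; "ft_torque": the same for the moment, N m; "finger_gap": finger opening in m.
Only numpy, scipy, OpenCV 4.12 (cv2) and the standard library are available. Lean on these libraries where they do the work, as an engineer would, in place of code of your own. Each camera call takes 0.05 s, during which the arm holds its last target.

## Working session

There is one attempt and no reset: what is moved stays moved. The work goes in short steps, Python scripts to look and compute and a tool call to move; the robot and the scene stay as the last step left them, time stands still between calls to the robot, and variables do not carry over. Pictures are saved under pics/ and viewed, and the job is handed in when it is done.

Besides the shell and the picture viewer there is one more tool, called after "Emit:" as name([rows], argument=value, ...), one row to a line, values as JSON. servo_tool: Moves the arm, as the interface text tells. Its arguments: {"type":"object","properties":{"moves":{"type":"array"},"grip_force":{"type":"number"}},"required":["moves"]}

```bash
ls; mkdir -p pics; cat > h.py <<'E'
import numpy as np, cv2
from workcell import env, optics, order, models
def K(p):
    h,w=p['pixels'].shape[:2]; f=h/2/np.tan(np.radians(p['vertical_fov'])/2)
    return f,p['cx'],p['cy'],p['k1']
def ray(p,uv):
    f,cx,cy,k=K(p); d=np.array([(uv[0]-cx)/f,(uv[1]-cy)/f]); s=d.copy()
    for _ in range(30): s=d/(1+k*(s@s))
    E=np.array(p['extrinsics']); R=E[:3,:3]; o=-R.T@E[:3,3]
    return o,R.T@np.array([s[0],-s[1],-1])
def atz(p,uv,z):
    o,d=ray(p,uv); return (o+d*(z-o[2])/d[2])
def proj(p,X):
    f,cx,cy,k=K(p); E=np.array(p['extrinsics']); c=E[:3,:3]@np.array(X,float)+E[:3,3]
    s=np.array([c[0],-c[1]])/-c[2]; s=s*(1+k*(s@s)); return s*f+[cx,cy]
def tri(ps):
    A=np.zeros((3,3));b=np.zeros(3)
    for p,uv in ps:
        o,d=ray(p,uv); d=d/np.linalg.norm(d); M=np.eye(3)-np.outer(d,d); A+=M;b+=M@o
    return np.linalg.solve(A,b)
def cam(n): return optics.read_camera(n)
def save(p,name,z=1.5): cv2.imwrite('pics/'+name,cv2.resize(p['pixels'],None,fx=z,fy=z,interpolation=cv2.INTER_CUBIC))
E
python3 - <<'E'
from h import *
np.set_printoptions(precision=3,suppress=True)
t=cam('top');s=cam('scene')
save(t,'t0.png');save(s,'s0.png')
for p in (t,s):
    o,d=ray(p,(256,192));print('cam',o,d)
for n,z in [('block_1_mid',.02),('block_1_mark',.045),('pot_1_mid',.038),('pot_3_mid',.038),('nest_1',.01),('tray_mid',.004),('stamp_grip',.078),('stamp_face',.006),('rest_in',.006)]:
  for nm,p in (('t',t),('s',s)):
    for r in models.pinpoint(n,p): print(n,nm,round(r['conf'],2),np.array(r['location']),atz(p,r['location'],z)[:2])
print(env.get_state())
E
```

```text
pics
cam [ 0.342 -0.008  1.372] [ 0.155 -0.039 -0.988]
cam [-0.223  0.447  0.743] [ 0.679 -0.414 -0.606]
block_1_mid t 0.58 [350.7 191.1] [ 0.558 -0.329]
block_1_mid t 0.18 [149.8 250. ] [0.393 0.231]
block_1_mark t 0.38 [350.1 196.9] [ 0.537 -0.321]
pot_1_mid t 0.84 [207.5 161.7] [0.637 0.073]
pot_1_mid s 0.76 [216.5 190.7] [0.641 0.075]
pot_3_mid t 0.7 [277.2 158.9] [ 0.645 -0.121]
pot_3_mid s 0.59 [264.4 172.2] [ 0.653 -0.122]
nest_1 t 0.9 [241.1 163. ] [ 0.639 -0.02 ]
nest_1 t 0.83 [209.1 167.4] [0.627 0.07 ]
nest_1 t 0.67 [277.4 166.3] [ 0.63  -0.124]
nest_1 t 0.54 [342.8 252.2] [ 0.387 -0.304]
nest_1 s 0.97 [219.5 195.3] [0.647 0.063]
nest_1 s 0.65 [266.1 180.5] [ 0.639 -0.121]
tray_mid t 0.78 [107. 201.] [0.531 0.36 ]
stamp_grip t 0.7 [144.2 248. ] [0.396 0.236]
stamp_face t 0.7 [345.9 254.4] [ 0.381 -0.313]
stamp_face t 0.66 [148.9 250.3] [0.392 0.236]
rest_in t 0.71 [153.9 245.9] [0.405 0.222]
rest_in t 0.6 [351.8 190.6] [ 0.561 -0.336]
rest_in t 0.4 [211.5 164.2] [0.637 0.064]
rest_in s 0.72 [241.9 191.4] [ 0.632 -0.016]
{'clock': 1.0, 'joint_pos': array([-1.253,  0.313,  0.046,  1.304, -0.   ,  1.431]), 'qvel': array([ 0.001, -0.002,  0.001, -0.001,  0.001, -0.   ]), 'tau': array([ -0.   , -48.047,  29.882,   0.   ,  -0.   ,   0.   ]), 'tcp_pos': array([ 0.254, -0.516,  0.231]), 'orientation': array([ 0.16 ,  0.689,  0.16 , -0.689]), 'wrist_force': array([ 0.344, -0.113, -0.416]), 'ft_torque': array([ 0.04 , -0.009,  0.023]), 'finger_gap': 0.0854901799579349}
```

View pics/t0.png

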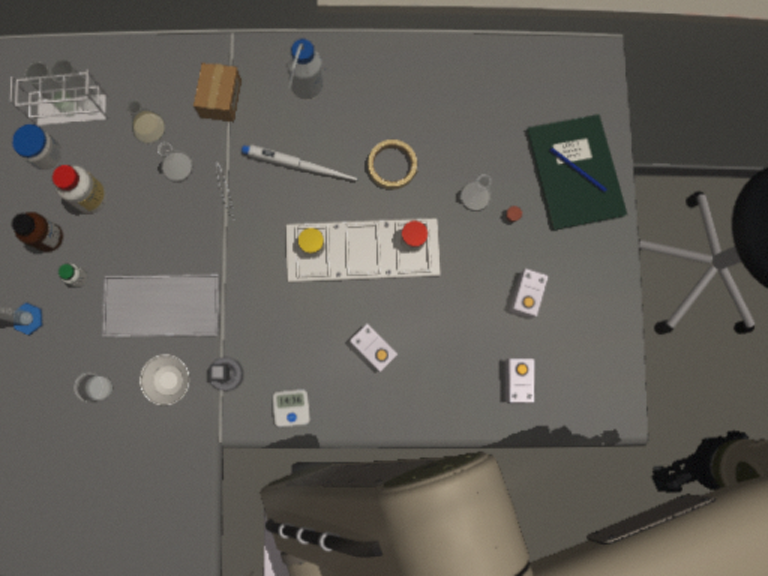

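View pics/s0.png

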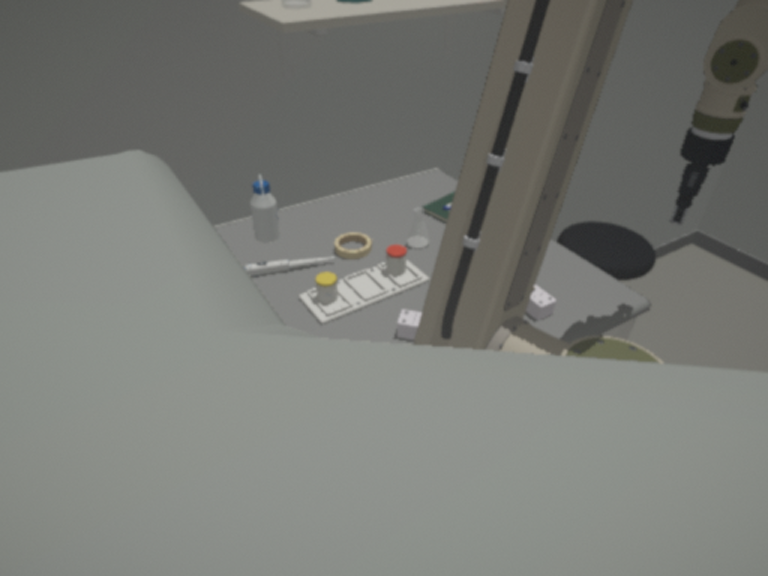

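The top view shows the jig at (242,166) px (native), with a yellow-capped pot in nest 1 and a red-capped one in nest 3. Three blocks lie at (353,195), (248,231) and (347,253). The stamp stands in its rest at (150,249) and the tray is at (107,203). I'll zoom in.

```bash
python3 - <<'E'
from h import *
np.set_printoptions(precision=3,suppress=True)
t=cam('top'); im=t['pixels']
print(K(t))
a=cv2.resize(im[135:200,180:305],None,fx=6,fy=6,interpolation=cv2.INTER_CUBIC)
cv2.imwrite('pics/z1.png',a[:390])
b=cv2.resize(im[180:275,60:190],None,fx=6,fy=6,interpolation=cv2.INTER_CUBIC); cv2.imwrite('pics/z2.png',b)
for n in ['block_1_mid','pot_1_mid','stamp_grip']:
  for r in models.outline_of(n,t):
    m=r['pixels']; print(n,r['conf'],r['location'],m.sum(),cv2.minAreaRect(np.argwhere(m)[:,::-1].astype(np.float32)))
E
```

```text
(np.float64(490.4075131807267), 242.49690165115976, 198.20803521927903, -0.11958667029735046)
block_1_mid 0.7 [351.0, 194.0] 565 ((351.8590087890625, 195.3918914794922), (19.091882705688477, 30.946319580078125), 16.927513122558594)
block_1_mid 0.16 [243.3, 168.4] 3153 ((241.21963500976562, 166.4912109375), (38.72903060913086, 101.83857727050781), 87.70938873291016)
pot_1_mid 0.57 [204.7, 162.5] 284 ((206.5, 161.5), (19.0, 17.0), 90.0)
stamp_grip 0.71 [148.0, 245.8] 117 ((147.5, 247.5), (9.0, 13.0), 90.0)
stamp_grip 0.71 [105.8, 201.4] 3112 ((106.5, 204.0), (42.0, 77.0), 90.0)
```

View pics/z1.png

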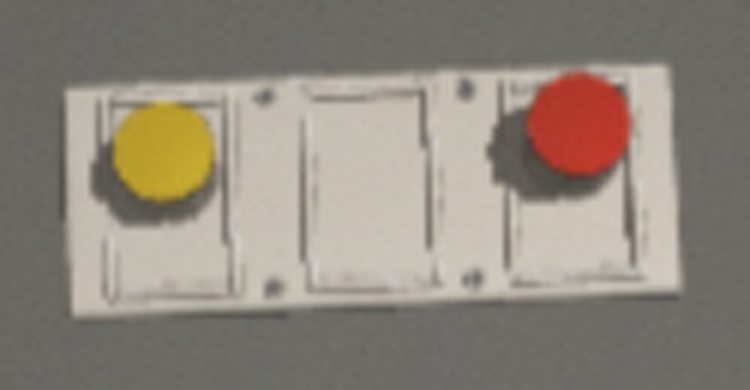

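View pics/z2.png

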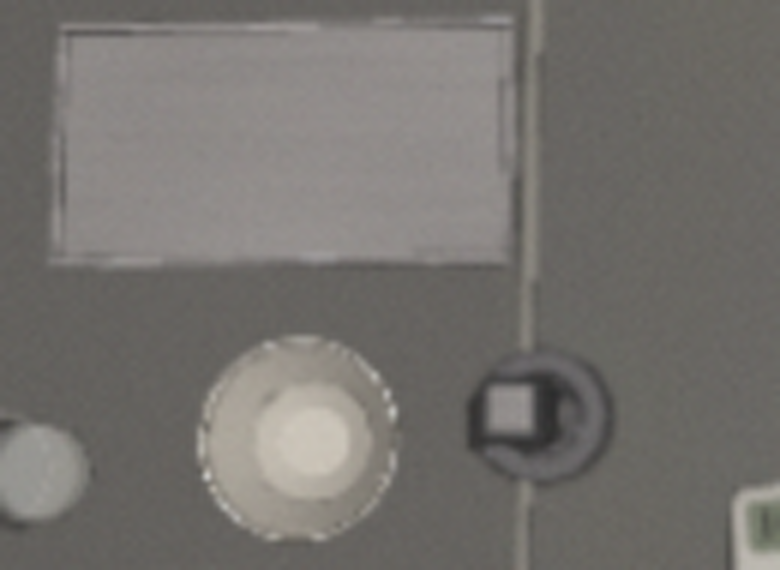

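```bash
cat >> h.py <<'E'
np.set_printoptions(precision=4,suppress=True)
from scipy.optimize import minimize
def blob(im,seed,thr,rad=30):
    g=im.astype(float).min(2) if False else im.max(2)
    m=(g>thr).astype(np.uint8); n,l=cv2.connectedComponents(m)
    return l==l[seed[1],seed[0]]
def boxhull(p,x,y,yaw,zb,L=.08,W=.046,H=.04):
    c,s=np.cos(yaw),np.sin(yaw); pts=[]
    for a in (-L/2,L/2):
        for b in (-W/2,W/2):
            for z in (zb,zb+H): pts.append(proj(p,(x+c*a-s*b,y+s*a+c*b,z)))
    return np.array(pts)
def topquad(p,x,y,yaw,z,L,W):
    c,s=np.cos(yaw),np.sin(yaw)
    return np.array([proj(p,(x+c*a-s*b,y+s*a+c*b,z)) for a,b in ((-L/2,-W/2),(L/2,-W/2),(L/2,W/2),(-L/2,W/2))])
def fitquad(p,x0,y0,yaw0,z,L,W,lo,hi):
    """fit bright rectangle at height z, gray levels lo (outside) hi (inside)"""
    g=p['pixels'].astype(np.float32).mean(2)
    q=topquad(p,x0,y0,yaw0,z,L,W); u0,v0=np.floor(q.min(0)).astype(int)-6; u1,v1=np.ceil(q.max(0)).astype(int)+7
    tgt=np.clip((g[v0:v1,u0:u1]-lo)/(hi-lo),0,1); S=8
    def cost(v):
        q=topquad(p,v[0],v[1],v[2],z,L,W); r=np.zeros(((v1-v0)*S,(u1-u0)*S),np.float32)
        cv2.fillConvexPoly(r,np.round(((q-[u0,v0]+.5)*S-.5)*16).astype(np.int32),1.0,shift=4)
        r=cv2.resize(r,(u1-u0,v1-v0),interpolation=cv2.INTER_AREA); return float(((r-tgt)**2).sum())
    b=minimize(cost,[x0,y0,yaw0],method='Nelder-Mead',options=dict(initial_simplex=np.array([x0,y0,yaw0])+np.array([[0,0,0],[.008,0,0],[0,.008,0],[0,0,.1]]),xatol=1e-5,fatol=1e-3))
    return b.x,b.fun
def plugs(p):
    """orange plug centroids px"""
    h=cv2.cvtColor(p['pixels'],cv2.COLOR_BGR2HSV)
    m=((h[...,0]>8)&(h[...,0]<25)&(h[...,1]>120)&(h[...,2]>110)).astype(np.uint8)
    n,l,st,c=cv2.connectedComponentsWithStats(m)
    return [(c[i],st[i,4]) for i in range(1,n) if 8<st[i,4]<80]
E
python3 - <<'E'
from h import *
t=cam('top');g=t['pixels'].mean(2)
def zz(o,l): return [((np.array(a)+.5)/6-.5+o) for a in l]
print('jig');c=[atz(t,u,.01) for u in zz((180,135),[(65,90),(668,65),(681,290),(75,318)])];c=np.array(c);print(c,c.mean(0),np.linalg.norm(c[0]-c[1]),np.linalg.norm(c[1]-c[2]),np.linalg.norm(c[2]-c[3]),np.linalg.norm(c[0]-c[3]))
print('pots',[atz(t,u,z) for u,z in zip(zz((180,135),[(163,151),(579,123)]),(.066,.07))])
c=np.array([atz(t,u,.009) for u in zz((60,180),[(60,25),(515,18),(505,265),(50,265)])]);print('tray',c,c.mean(0))
print('stamp',atz(t,zz((60,180),[(511,409)])[0],.098),'rest',atz(t,zz((60,180),[(540,415)])[0],.028))
for c,n in plugs(t): print('plug',c,n,atz(t,c,.044))
print('gray', g[195,353],g[231,248],g[253,347],g[225,300],g[166,222])
for s in [(351,200),(246,229),(346,256)]:
    print(g[s[1]-12:s[1]+12:2,s[0]].round())
E
```

```text
jig
[[ 0.6784  0.1241  0.01  ]
 [ 0.6913 -0.1631  0.01  ]
 [ 0.5823 -0.1675  0.01  ]
 [ 0.5686  0.1176  0.01  ]] [ 0.6302 -0.0222  0.01  ] 0.28742315547002273 0.10907558656145933 0.2853588542673753 0.11004704877531345
pots [array([0.6361, 0.0736, 0.066 ]), array([ 0.6486, -0.1153,  0.07  ])]
tray [[0.5797 0.469  0.009 ]
 [0.583  0.2503 0.009 ]
 [0.4661 0.2517 0.009 ]
 [0.4652 0.4682 0.009 ]] [0.5235 0.3598 0.009 ]
stamp [0.3955 0.2306 0.098 ] rest [0.3957 0.2303 0.028 ]
plug [351.963  200.7778] 27 [ 0.5268 -0.326   0.044 ]
plug [254.1034 236.3103] 29 [ 0.4293 -0.0554  0.044 ]
plug [347.5882 245.6765] 34 [ 0.4033 -0.3102  0.044 ]
gray 198.33333333333334 193.0 217.0 108.33333333333333 190.0
[202. 185. 198. 199. 180. 114. 147. 149. 106. 185. 158.  81.]
[163. 174. 158. 196. 194. 194. 187. 190. 190. 190. 191. 183.]
[142. 154. 117. 165. 216. 217. 179. 216. 217. 216. 216. 217.]
```

```bash
python3 - <<'E'
from h import *
t=cam('top');g=t['pixels'].mean(2); im=t['pixels']
print('jig',fitquad(t,.6302,-.0222,.046,.01,.112,.290,105,190))
out=im.copy()
out=cv2.resize(im,None,fx=4,fy=4,interpolation=cv2.INTER_CUBIC)
P=[atz(t,c,.044)[:2] for c,n in plugs(t)]
for pl,yaw in zip(P,[np.pi-.35,-2.2,.0]):
    best=None
    for y0 in (np.arange(0,2*np.pi,np.pi/6)):
        x0=pl-.02*np.array([np.cos(y0),np.sin(y0)])
        r=fitquad(t,x0[0],x0[1],y0,.04,.08,.046,100,195)
        d=r[0][:2]+.02*np.array([np.cos(r[0][2]),np.sin(r[0][2])])-pl
        sc=r[1]+(1e3*np.hypot(*d)>8)*1000
        if best is None or sc<best[0]: best=(sc,r,d)
    v=best[1][0]; print('block',v,np.degrees(v[2])%360,best[1][1],'plug mismatch',best[2])
    q=topquad(t,v[0],v[1],v[2],.04,.08,.046); cv2.polylines(out,[np.round((q+.5)*4-.5).astype(int)],True,(0,255,0),1)
cv2.imwrite('pics/z3.png',out[160*4:270*4,225*4:375*4])
E
```

```text
jig (array([ 0.6313, -0.022 ,  0.0426]), np.float64(806.2945556640625))
block [ 0.5462 -0.3327  2.8306] 162.18119364212066 42.547264099121094 plug mismatch [ 0.0007 -0.0005]
block [ 0.4439 -0.0415  3.9247] 224.8698202858347 50.11124038696289 plug mismatch [ 0.0006 -0.0001]
block [ 0.3824 -0.3107  6.2622] 358.7953911246188 34.00707244873047 plug mismatch [-0.0011 -0.0011]
```

View pics/z3.png

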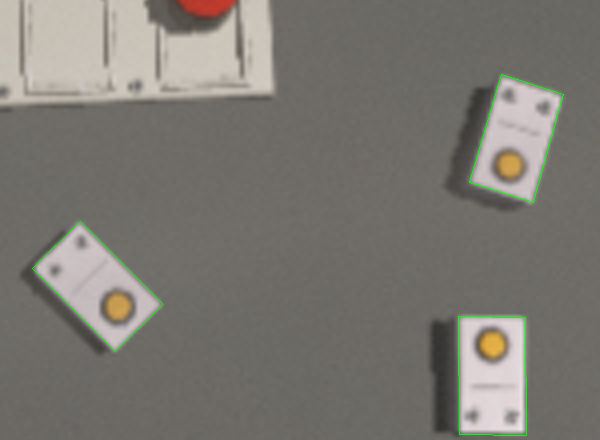

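```bash
cat > pl.py <<'E'
from h import *
from scipy.spatial.transform import Rotation as Ro
import sys
def go(x,y,z,yawy=None):
    """target TCP and yaw (deg, world) of tool-y axis mod 180; prints shifts in the present tool frame, cm"""
    s=env.get_state(); q=s['orientation']; R=Ro.from_quat([q[1],q[2],q[3],q[0]]).as_matrix()
    d=R.T@(np.array([x,y,z])-s['tcp_pos'])*100
    cur=np.degrees(np.arctan2(R[1,1],R[0,1]))
    if yawy is not None:
        w=(yawy-cur+90)%180-90   # world ccw turn
        tx=-np.radians(w)
        Rn=R@Ro.from_rotvec([tx,0,0]).as_matrix()
        dn=Rn.T@(np.array([x,y,z])-s['tcp_pos'])*100
        print('turn about tool x: %.4f rad; then shift in turned frame:'%tx,dn.round(2), ' j6 now %.2f -> ~+-%.2f'%(s['joint_pos'][5],tx))
    print('t=%.2f tcp'%s['clock'],s['tcp_pos'],'yawY %.2f'%cur,'tilt %.3f'%np.degrees(np.arccos(-R[2,0])),'F',s['wrist_force'].round(1),'gap %.4f'%s['finger_gap'],'shift in present frame cm:',d.round(2),'j',s['joint_pos'].round(2))
if __name__=='__main__': go(*[float(a) for a in sys.argv[1:]])
E
python3 pl.py .6486 -.1153 .12 92.5
```

```text
turn about tool x: 0.4142 rad; then shift in turned frame: [ 11.13 -38.29 -41.15]  j6 now 1.43 -> ~+-0.41
t=1.30 tcp [ 0.2541 -0.5158  0.2313] yawY -63.77 tilt 0.006 F [ 0.1  0.3 -0.7] gap 0.0856 shift in present frame cm: [ 11.13 -18.49 -53.09] j [-1.25  0.31  0.05  1.3   0.    1.43]
```

Emit:
servo_tool([
  [1,0,0,0.138,-1],
  [1,0,0,0.138,-1],
  [1,0,0,0.138,-1],
  [0.3,-2.7,-2.9,0,-1],
  [0.3,-3.2,-3.4,0,-1],
  [0.3,-3.2,-3.4,0,-1],
  [0.3,-3.2,-3.4,0,-1],
  [0.3,-3.2,-3.4,0,-1],
  [0.3,-3.2,-3.4,0,-1],
  [0.3,-3.2,-3.4,0,-1],
], grip_force=40)

```text
clock: 2.55
tcp_pos: [0.4784, -0.2857, 0.1804]
orientation: [0.016, 0.707, 0.015, -0.707]
wrist_force: [0.8, -0.9, 0.5]
finger_gap: 0.0854
```

```bash
python3 pl.py .6486 -.1153 .022 92.5
```

```text
turn about tool x: 0.0001 rad; then shift in turned frame: [ 15.84 -16.29 -17.74]  j6 now 2.42 -> ~+-0.00
t=2.55 tcp [ 0.4784 -0.2857  0.1804] yawY -87.49 tilt 0.035 F [ 0.8 -0.9  0.5] gap 0.0854 shift in present frame cm: [ 15.84 -16.29 -17.75] j [-0.68  0.3  -0.1   1.17 -0.    2.42]
```

Emit:
servo_tool([
  [1,-3.2,-3.5,0,-1],
  [1,-3.2,-3.5,0,-1],
  [1,-3.2,-3.5,0,-1],
  [1,-3.2,-3.5,0,-1],
  [1,-2.5,-2.8,0,-1],
  [1,-1.0,-1.0,0,-1],
  [0,0,0,0,-0.2],
  [0,0,0,0,-0.2],
  [0,0,0,0,-0.2],
  [0,0,0,0,-0.2],
])

```text
clock: 3.8
tcp_pos: [0.6478, -0.1172, 0.121]
orientation: [0.015, 0.707, 0.015, -0.707]
wrist_force: [-0.8, -0.1, 0.6]
finger_gap: 0.0509
```

```bash
python3 - <<'E'
from h import *
t=cam('top');s=cam('scene');save(t,'t1.png')
cv2.imwrite('pics/s1.png',cv2.resize(s['pixels'][100:260,150:380],None,fx=3,fy=3,interpolation=cv2.INTER_CUBIC))
E
python3 pl.py .6486 -.1153 .022 92.5
```

```text
turn about tool x: -0.0007 rad; then shift in turned frame: [ 9.88 -0.15 -0.07]  j6 now 2.80 -> ~+--0.00
t=3.90 tcp [ 0.6479 -0.1168  0.1208] yawY -87.54 tilt 0.040 F [-0.6  0.1 -0.4] gap 0.0514 shift in present frame cm: [ 9.88 -0.15 -0.07] j [-0.3   0.52  0.09  1.14 -0.    2.8 ]
```

View pics/s1.png

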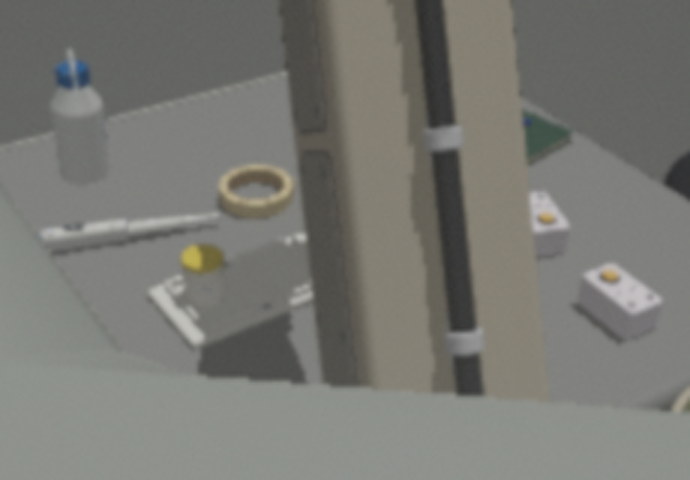

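View pics/t1.png

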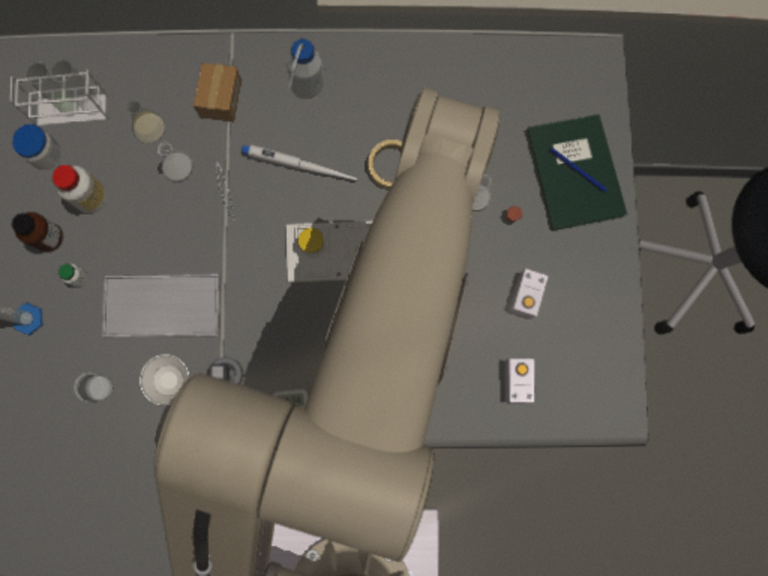

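The arm hides the jig from both cameras while it is above it, so I grasp from the earlier measurement.

Emit:
servo_tool([
  [0,-0.15,-0.07,0,-0.75],
  [0,0,0,0,-0.75],
  [2.5,0,0,0,-0.75],
  [2.5,0,0,0,-0.75],
  [2.5,0,0,0,-0.75],
  [1.6,0,0,0,-0.75],
  [0.8,0,0,0,-0.75],
  [0,0,0,0,0.3],
  [0,0,0,0,0.3],
  [0,0,0,0,0.3],
], grip_force=40)

```text
clock: 5.15
tcp_pos: [0.6495, -0.1149, 0.0224]
orientation: [0.016, 0.708, 0.015, -0.706]
wrist_force: [0.1, -0.3, 2.0]
finger_gap: 0.0444
```

```bash
python3 pl.py .5235 .315 .14 92.5
```

```text
turn about tool x: 0.0002 rad; then shift in turned frame: [-11.81 -43.49  10.69]  j6 now 2.80 -> ~+-0.00
t=5.15 tcp [ 0.6495 -0.1149  0.0224] yawY -87.49 tilt 0.113 F [ 0.1 -0.3  2. ] gap 0.0444 shift in present frame cm: [-11.81 -43.49  10.68] j [-0.3   0.6  -0.04  0.93 -0.    2.8 ]
```

Emit:
servo_tool([
  [0,0,0,0,0.3],
  [-1,0,0,0,0.3],
  [-2,0,0,-0.175,0.3],
  [-2.5,0,0,-0.175,0.3],
  [-2.5,0,0,-0.175,0.3],
  [-2.5,0,0,-0.175,0.3],
  [-1.5,0,0,-0.175,0.3],
  [0,0,0,-0.175,0.3],
  [0,0,0,-0.175,0.3],
  [0,0,0,-0.175,0.3],
])

```text
clock: 6.4
tcp_pos: [0.6485, -0.1146, 0.1418]
orientation: [-0.469, -0.529, -0.469, 0.529]
wrist_force: [0.5, -0.3, -1.7]
finger_gap: 0.0445
```

```bash
python3 pl.py .5235 .315 .14 2.5
```

```text
turn about tool x: -0.1649 rad; then shift in turned frame: [  0.17 -10.61 -43.47]  j6 now 1.40 -> ~+--0.16
t=6.40 tcp [ 0.6485 -0.1146  0.1418] yawY -6.95 tilt 0.007 F [ 0.5 -0.3 -1.7] gap 0.0445 shift in present frame cm: [  0.17 -17.6  -41.14] j [-0.3   0.51  0.12  1.18 -0.    1.4 ]
```

Emit:
servo_tool([
  [0,0,0,-0.165,0.3],
  [0,-0.6,-2.7,0,0.3],
  [0,-1.2,-5.0,0,0.3],
  [0,-1.2,-5.0,0,0.3],
  [0,-1.2,-5.0,0,0.3],
  [0,-1.2,-5.0,0,0.3],
  [0,-1.2,-5.0,0,0.3],
  [0,-1.2,-5.0,0,0.3],
  [0,-1.2,-5.0,0,0.3],
  [0,-1.2,-4.5,0,0.3],
])

```text
clock: 7.65
tcp_pos: [0.5288, 0.3056, 0.1417]
orientation: [0.509, 0.491, 0.509, -0.491]
wrist_force: [0.4, 0.1, -0.1]
finger_gap: 0.0443
```

```bash
python3 pl.py .5235 .312 .017 2.5
```

```text
turn about tool x: -0.0063 rad; then shift in turned frame: [12.47 -0.5  -0.66]  j6 now 1.93 -> ~+--0.01
t=7.65 tcp [0.5288 0.3056 0.1417] yawY 2.14 tilt 0.013 F [ 0.4  0.1 -0.1] gap 0.0443 shift in present frame cm: [12.47 -0.5  -0.66] j [ 0.39  0.42 -0.02  1.13  0.    1.93]
```

Emit:
servo_tool([
  [1,-0.4,-0.5,0,0.3],
  [2.5,0,0,0,0.3],
  [2.5,0,0,0,0.3],
  [2.5,0,0,0,0.3],
  [2,0,0,0,0.3],
  [1,0,0,0,0.3],
  [0.5,0,0,0,0.3],
  [0.3,0,0,0,0.3],
  [0.1,0,0,0,0.3],
  [0,0,0,0,0.3],
])

```text
clock: 8.9
tcp_pos: [0.5269, 0.3081, 0.0177]
orientation: [0.51, 0.491, 0.509, -0.49]
wrist_force: [-0.4, 0.2, -0.4]
finger_gap: 0.0445
```

```bash
python3 pl.py .5235 .312 .0165 2.5
```

```text
turn about tool x: -0.0057 rad; then shift in turned frame: [ 0.12 -0.32 -0.4 ]  j6 now 1.93 -> ~+--0.01
t=8.90 tcp [0.5269 0.3081 0.0177] yawY 2.17 tilt 0.048 F [-0.4  0.2 -0.4] gap 0.0445 shift in present frame cm: [ 0.12 -0.32 -0.4 ] j [ 0.4   0.52 -0.19  0.86 -0.    1.93]
```

Emit:
servo_tool([
  [0.12,0,0,0,0.3],
  [0,0,0,0,0.3],
  [0,0,0,0,-0.6],
  [0,0,0,0,-0.6],
  [0,0,0,0,-0.6],
  [-1,0,0,0,-0.6],
  [-2.5,0,0,0,-0.6],
  [-2.5,0,0,0,-0.6],
  [-2.5,0,0,0,-0.6],
  [-1.5,0,0,0,-0.6],
])

```text
clock: 10.15
tcp_pos: [0.5273, 0.3083, 0.1182]
orientation: [0.51, 0.491, 0.509, -0.49]
wrist_force: [-0.7, -0.3, -0.9]
finger_gap: 0.0681
```

```bash
python3 pl.py .6361 .0736 .115 2.5
```

```text
turn about tool x: -0.0056 rad; then shift in turned frame: [ 0.33  9.85 23.92]  j6 now 1.93 -> ~+--0.01
t=10.15 tcp [0.5273 0.3083 0.1182] yawY 2.18 tilt 0.144 F [-0.7 -0.3 -0.9] gap 0.0681 shift in present frame cm: [ 0.33  9.98 23.87] j [ 0.4   0.43 -0.06  1.07 -0.    1.93]
```

Emit:
servo_tool([
  [0,1.0,2.4,-0.006,-0.6],
  [0,2.0,4.8,0,-0.6],
  [0,2.0,4.8,0,-0.6],
  [0,2.0,4.8,0,-0.6],
  [0,1.6,3.9,0,-0.6],
  [0,0.8,2.0,0,-0.6],
  [0,0.4,1.2,0,-0.6],
  [0,0,0,0,-0.6],
  [0,0,0,0,-0.6],
  [0,0,0,0,-0.6],
])

```text
clock: 11.4
tcp_pos: [0.6343, 0.0747, 0.1162]
orientation: [0.511, 0.488, 0.511, -0.488]
wrist_force: [-0.9, -0.2, 0.9]
finger_gap: 0.0683
```

```bash
python3 pl.py .6361 .0736 .022 2.5; python3 - <<'E'
from h import *
t=cam('top')
save(t,'t2.png')
E
```

```text
turn about tool x: 0.0021 rad; then shift in turned frame: [9.42 0.17 0.12]  j6 now 1.52 -> ~+-0.00
t=11.40 tcp [0.6343 0.0747 0.1162] yawY 2.62 tilt 0.010 F [-0.9 -0.2  0.9] gap 0.0683 shift in present frame cm: [9.42 0.17 0.12] j [-0.01  0.49  0.02  1.1   0.    1.52]
```

View pics/t2.png

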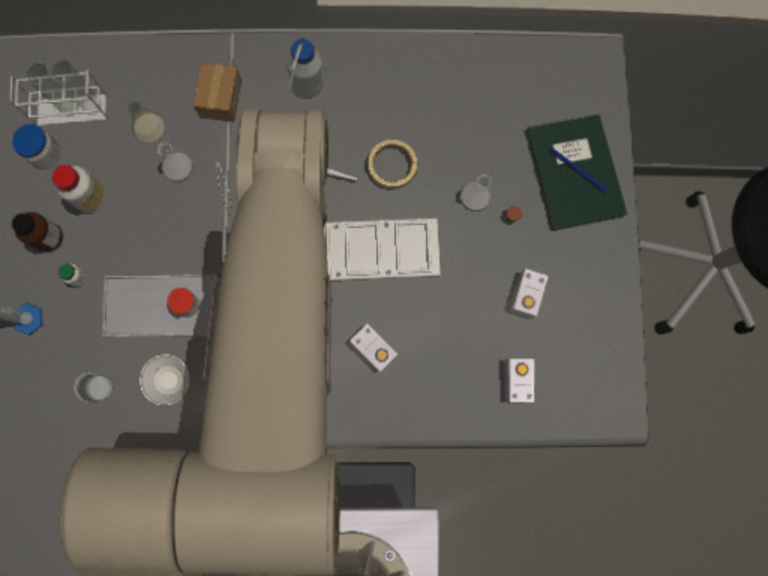

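The red pot stands upright in the tray at native (121,201). Nests 2 and 3 are empty, and the blocks have not moved. Next is the yellow pot.

Emit:
servo_tool([
  [0.5,0.17,0.12,0,-0.6],
  [2.5,0,0,0,-0.6],
  [2.5,0,0,0,-0.6],
  [2.2,0,0,0,-0.6],
  [1.1,0,0,0,-0.6],
  [0.6,0,0,0,-0.6],
  [0,0,0,0,0.3],
  [0,0,0,0,0.3],
  [0,0,0,0,0.3],
  [0,0,0,0,0.3],
])

```text
clock: 12.7
tcp_pos: [0.6371, 0.0723, 0.0228]
orientation: [0.511, 0.489, 0.511, -0.489]
wrist_force: [-0.5, 0.2, 1.5]
finger_gap: 0.0438
```

Emit:
servo_tool([
  [0,0,0,0,0.3],
  [-1,0,0,0,0.3],
  [-2.5,0,0,0,0.3],
  [-2.5,0,0,0,0.3],
  [-2.5,0,0,0,0.3],
  [-2.5,0,0,0,0.3],
  [-1,0,0,0,0.3],
  [0,0,0,0,0.3],
  [0,0,0,0,0.3],
  [0,0,0,0,0.3],
])

```text
clock: 13.95
tcp_pos: [0.6358, 0.0723, 0.1408]
orientation: [0.51, 0.488, 0.511, -0.489]
wrist_force: [-0.5, 0.0, -0.4]
finger_gap: 0.0443
```

```bash
python3 pl.py .5235 .405 .14 2.5
```

```text
turn about tool x: 0.0003 rad; then shift in turned frame: [  0.1   -9.77 -33.73]  j6 now 1.51 -> ~+-0.00
t=13.95 tcp [0.6358 0.0723 0.1408] yawY 2.52 tilt 0.128 F [-0.5  0.  -0.4] gap 0.0443 shift in present frame cm: [  0.1   -9.76 -33.73] j [-0.01  0.48  0.07  1.16 -0.    1.51]
```

Emit:
servo_tool([
  [0,-0.7,-2.4,0,0.3],
  [0,-1.4,-4.8,0,0.3],
  [0,-1.4,-4.8,0,0.3],
  [0,-1.4,-4.8,0,0.3],
  [0,-1.4,-4.8,0,0.3],
  [0,-1.4,-4.8,0,0.3],
  [0,-1.2,-4.2,0,0.3],
  [0,-0.6,-2.1,0,0.3],
  [0,-0.3,-1.0,0,0.3],
  [0,0,0,0,0.3],
])

```text
clock: 15.2
tcp_pos: [0.5236, 0.4047, 0.1418]
orientation: [0.511, 0.489, 0.511, -0.489]
wrist_force: [0.2, 0.4, -0.0]
finger_gap: 0.0438
```

```bash
python3 pl.py .5235 .405 .0168 2.5
```

```text
turn about tool x: 0.0007 rad; then shift in turned frame: [12.5  -0.01 -0.04]  j6 now 2.06 -> ~+-0.00
t=15.20 tcp [0.5236 0.4047 0.1418] yawY 2.54 tilt 0.038 F [ 0.2  0.4 -0. ] gap 0.0438 shift in present frame cm: [12.5  -0.01 -0.04] j [ 0.54  0.52  0.13  1.19 -0.    2.06]
```

Emit:
servo_tool([
  [1,0,0,0,0.3],
  [2.5,0,0,0,0.3],
  [2.5,0,0,0,0.3],
  [2.5,0,0,0,0.3],
  [2,0,0,0,0.3],
  [1,0,0,0,0.3],
  [0.5,0,0,0,0.3],
  [0.3,0,0,0,0.3],
  [0.1,0,0,0,0.3],
  [0.1,0,0,0,0.3],
])

```text
clock: 16.45
tcp_pos: [0.5242, 0.405, 0.0177]
orientation: [0.511, 0.489, 0.511, -0.488]
wrist_force: [0.3, -0.2, -2.2]
finger_gap: 0.0441
```

Emit:
servo_tool([
  [0,0,0,0,0.3],
  [0,0,0,0,-0.6],
  [0,0,0,0,-0.6],
  [0,0,0,0,-0.6],
  [-1,0,0,0,-0.6],
  [-2.5,0,0,0,-0.6],
  [-2.5,0,0,0,-0.6],
  [-2.5,0,0,0,-0.6],
  [-2.5,0,0,0,-0.6],
  [-1,0,0,0,-0.6],
])

```text
clock: 17.7
tcp_pos: [0.5248, 0.4053, 0.1396]
orientation: [0.511, 0.49, 0.511, -0.488]
wrist_force: [0.2, 0.4, 0.3]
finger_gap: 0.0683
```

```bash
python3 pl.py .4439 -.0415 .14 134.87;python3 pl.py .4439 -.0415 .14 134.87
```

```text
turn about tool x: 0.8316 rad; then shift in turned frame: [-0.14 25.96 37.25]  j6 now 2.06 -> ~+-0.83
t=17.70 tcp [0.5248 0.4053 0.1396] yawY 2.52 tilt 0.208 F [0.2 0.4 0.3] gap 0.0683 shift in present frame cm: [ -0.14 -10.05  44.28] j [ 0.54  0.52  0.13  1.18 -0.    2.06]
turn about tool x: 0.8316 rad; then shift in turned frame: [-0.14 25.96 37.25]  j6 now 2.06 -> ~+-0.83
t=17.70 tcp [0.5248 0.4053 0.1396] yawY 2.52 tilt 0.208 F [0.2 0.4 0.3] gap 0.0683 shift in present frame cm: [ -0.14 -10.05  44.28] j [ 0.54  0.52  0.13  1.18 -0.    2.06]
```

Emit:
servo_tool([
  [0,-0.6,2.6,0,-0.6],
  [0,-1.1,5,0,-0.6],
  [0,-1.1,5,0,-0.6],
  [0,-1.1,5,0,-0.6],
  [0,-1.1,5,0,-0.6],
  [0,-1.1,5,0,-0.6],
  [0,-1.1,5,0,-0.6],
  [0,-1.1,5,0,-0.6],
  [0,-1.1,4.5,0,-0.6],
  [0,-0.7,2.2,-0.1,-0.6],
])

```text
clock: 18.95
tcp_pos: [0.4417, -0.0443, 0.137]
orientation: [0.535, 0.463, 0.535, -0.463]
wrist_force: [0.2, 0.2, 0.1]
finger_gap: 0.0684
```

Emit:
servo_tool([
  [0,0,0,-0.175,-0.6],
  [0,0,0,-0.175,-0.6],
  [0,0,0,-0.175,-0.6],
  [0,0,0,-0.175,-0.6],
  [0,0,0,-0.175,-0.6],
  [0,0,0,-0.175,-0.6],
  [0,0,0,-0.175,-0.6],
  [0,0,0,-0.175,-0.6],
  [0,0,0,-0.175,-0.6],
  [0,0,0,-0.175,-0.6],
])

```text
clock: 20.2
tcp_pos: [0.4421, -0.0423, 0.1369]
orientation: [0.697, -0.116, 0.698, 0.116]
wrist_force: [-0.5, 0.6, -0.3]
finger_gap: 0.0682
```

```bash
python3 pl.py .4439 -.0415 .14 134.87; python3 - <<'E'
from h import *
t=cam('top')
save(t,'t3.png')
E
```

```text
turn about tool x: -0.4541 rad; then shift in turned frame: [-0.31 -0.08  0.18]  j6 now -0.61 -> ~+--0.45
t=20.20 tcp [ 0.4421 -0.0423  0.1369] yawY 108.85 tilt 0.027 F [-0.5  0.6 -0.3] gap 0.0682 shift in present frame cm: [-0.31  0.01  0.2 ] j [-0.28  0.12 -0.44  1.01 -0.   -0.61]
```

View pics/t3.png

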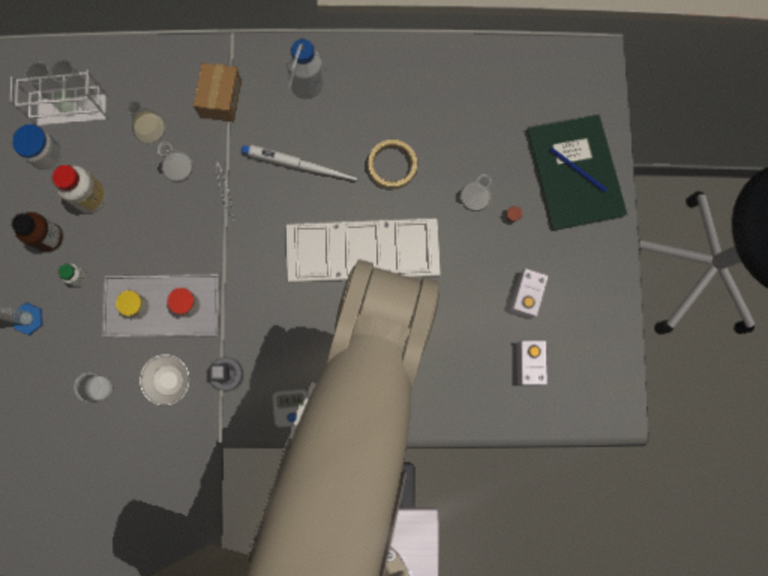

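Both pots stand in the tray and the jig is empty. One block has been knocked to native (355,241), so I'll measure it again before using it. I continue with the nearby block.

Emit:
servo_tool([
  [0,0,0,-0.175,-0.6],
  [0,0,0,-0.175,-0.6],
  [0,0,0,-0.104,-0.6],
  [0,-0.08,0.15,0,-0.6],
  [2.5,0,0,0,-0.6],
  [2.5,0,0,0,-0.6],
  [2.5,0,0,0,-0.6],
  [2.5,0,0,0,-0.6],
  [0,0,0,0,-0.6],
  [0,0,0,0,-0.6],
])

```text
clock: 21.5
tcp_pos: [0.4445, -0.0419, 0.0377]
orientation: [0.655, -0.268, 0.654, 0.267]
wrist_force: [0.9, -0.2, 0.4]
finger_gap: 0.0683
```

```bash
python3 pl.py .4439 -.0415 .008 134.87
```

```text
turn about tool x: -0.0073 rad; then shift in turned frame: [ 2.97  0.07 -0.01]  j6 now -1.05 -> ~+--0.01
t=21.50 tcp [ 0.4445 -0.0419  0.0377] yawY 134.45 tilt 0.035 F [ 0.9 -0.2  0.4] gap 0.0683 shift in present frame cm: [ 2.97  0.07 -0.01] j [-0.27  0.23 -0.59  0.76 -0.   -1.05]
```

Emit:
servo_tool([
  [1.2,0.05,0,-0.007,-0.6],
  [1,0,0,0,-0.6],
  [0.5,0,0,0,-0.6],
  [0.25,0,0,0,-0.6],
  [0,0,0,0,0.3],
  [0,0,0,0,0.3],
  [0,0,0,0,0.3],
  [0,0,0,0,0.3],
  [0,0,0,0,0.3],
  [0,0,0,0,0.3],
], grip_force=60)

```text
clock: 22.75
tcp_pos: [0.4439, -0.0417, 0.0079]
orientation: [0.654, -0.27, 0.653, 0.27]
wrist_force: [-1.1, -0.7, 5.6]
finger_gap: 0.0449
```

```bash
python3 pl.py .6313 -.022 .09 92.5
```

```text
turn about tool x: 0.7405 rad; then shift in turned frame: [-8.2   1.14 18.81]  j6 now -1.06 -> ~+-0.74
t=22.75 tcp [ 0.4439 -0.0417  0.0079] yawY 134.93 tilt 0.042 F [-1.1 -0.7  5.6] gap 0.0449 shift in present frame cm: [ -8.2  -11.84  14.66] j [-0.27  0.27 -0.62  0.68 -0.   -1.06]
```

Emit:
servo_tool([
  [-0.5,0,0,0,0.3],
  [-1.5,0,0,0,0.3],
  [-2,0,0,0.15,0.3],
  [-2,0,0,0.15,0.3],
  [-2,0,0,0.15,0.3],
  [-0.3,0,0,0.15,0.3],
  [0,0,0,0.14,0.3],
  [0,0.2,3,0,0.3],
  [0,0.3,4.5,0,0.3],
  [0,0.3,4.5,0,0.3],
])

```text
clock: 24.0
tcp_pos: [0.5635, -0.0277, 0.0898]
orientation: [0.706, -0.015, 0.708, 0.016]
wrist_force: [-0.7, -0.5, -3.6]
finger_gap: 0.0452
```

```bash
python3 pl.py .6313 -.022 .09 92.5; python3 - <<'E'
from h import *
t=cam('top')
save(t,'t4.png')
E
```

```text
turn about tool x: 0.0004 rad; then shift in turned frame: [-0.03  0.28  6.8 ]  j6 now -0.24 -> ~+-0.00
t=24.00 tcp [ 0.5635 -0.0277  0.0898] yawY 92.52 tilt 0.111 F [-0.7 -0.5 -3.6] gap 0.0452 shift in present frame cm: [-0.03  0.27  6.8 ] j [-0.19  0.37 -0.22  0.97  0.   -0.24]
```

View pics/t4.png

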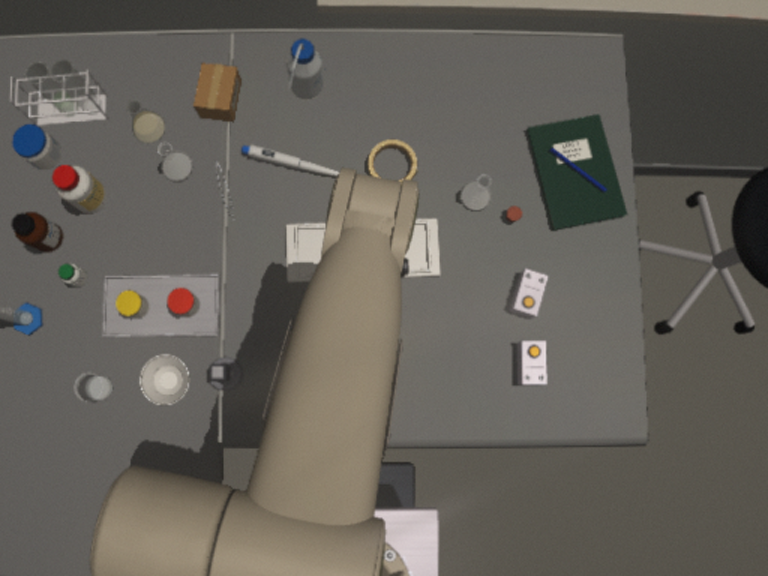

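Emit:
servo_tool([
  [0,0.15,3.4,0,0.3],
  [0,0.1,2.4,0,0.3],
  [0,0,0.95,0,0.3],
  [0,0,0,0,0.3],
  [1.5,0,0,0,0.3],
  [1.5,0,0,0,0.3],
  [1.2,0,0,0,0.3],
  [0.8,0,0,0,0.3],
  [0,0,0,0,0.3],
  [0,0,0,0,0.3],
])

```text
clock: 25.3
tcp_pos: [0.6309, -0.0228, 0.041]
orientation: [0.707, -0.016, 0.707, 0.016]
wrist_force: [-0.1, -0.1, -3.7]
finger_gap: 0.0451
```

```bash
python3 pl.py .6308 -.022 .018 92.5
```

```text
turn about tool x: 0.0006 rad; then shift in turned frame: [ 2.3   0.08 -0.01]  j6 now -0.21 -> ~+-0.00
t=25.30 tcp [ 0.6309 -0.0228  0.041 ] yawY 92.53 tilt 0.046 F [-0.1 -0.1 -3.7] gap 0.0451 shift in present frame cm: [ 2.3   0.08 -0.01] j [-0.16  0.53 -0.1   0.93 -0.   -0.21]
```

Emit:
servo_tool([
  [0.5,0.06,0,0,0.3],
  [0.5,0,0,0,0.3],
  [0.5,0,0,0,0.3],
  [0.3,0,0,0,0.3],
  [0.2,0,0,0,0.3],
  [0.15,0,0,0,0.3],
  [0.1,0,0,0,0.3],
  [0,0,0,0,0.3],
  [0,0,0,0,0.3],
  [0,0,0,0,0.3],
])

```text
clock: 26.55
tcp_pos: [0.6305, -0.0222, 0.0181]
orientation: [0.707, -0.016, 0.707, 0.016]
wrist_force: [0.5, 0.7, -3.6]
finger_gap: 0.0452
```

```bash
python3 pl.py .6308 -.022 .018 92.5
```

```text
turn about tool x: 0.0005 rad; then shift in turned frame: [0.01 0.01 0.03]  j6 now -0.21 -> ~+-0.00
t=26.55 tcp [ 0.6305 -0.0222  0.0181] yawY 92.53 tilt 0.010 F [ 0.5  0.7 -3.6] gap 0.0452 shift in present frame cm: [0.01 0.01 0.03] j [-0.16  0.55 -0.13  0.89 -0.   -0.21]
```

Emit:
servo_tool([
  [0.05,0,0,0,0.3],
  [0.05,0,0,0,0.3],
  [0,0,0,0,-0.4],
  [0,0,0,0,-0.4],
  [0,0,0,0,-0.4],
  [-0.5,0,0,0,-0.4],
  [-1.5,0,0,0,-0.5],
  [-2.5,0,0,0,-0.6],
  [-2.5,0,0,0,-0.6],
  [-2,0,0,0,-0.6],
])

```text
clock: 27.8
tcp_pos: [0.6312, -0.0222, 0.1096]
orientation: [0.708, -0.016, 0.706, 0.015]
wrist_force: [-0.5, 0.0, -0.0]
finger_gap: 0.0685
```

```bash
cat > fb.py <<'E'
from h import *
def fitblock(t,c,ztop):
    pl=atz(t,c,ztop+.004)[:2]; best=None
    for y0 in np.arange(0,2*np.pi,np.pi/6):
        x0=pl-.02*np.array([np.cos(y0),np.sin(y0)])
        r=fitquad(t,x0[0],x0[1],y0,ztop,.08,.046,100,195)
        d=r[0][:2]+.02*np.array([np.cos(r[0][2]),np.sin(r[0][2])])-pl
        sc=r[1]+(np.hypot(*d)>.008)*1000
        if best is None or sc<best[0]: best=(sc,r,d,pl)
    return best
if __name__=='__main__':
    t=cam('top')
    for c,n in plugs(t):
        nj=atz(t,c,.05); z=.05 if abs(nj[0]-.631)<.05 and abs(nj[1]+.02)<.14 else .04
        sc,r,d,pl=fitblock(t,c,z); v=r[0]; print('block px',c,n,v[:2],'yaw %.2f'%(np.degrees(v[2])%360),'sc %.0f'%sc,'plug',pl,'mism',d)
E
python3 pl.py .5462 -.3327 .1 72.2; python3 fb.py
```

```text
turn about tool x: 0.3549 rad; then shift in turned frame: [  0.95 -32.16   1.39]  j6 now -0.21 -> ~+-0.35
t=27.80 tcp [ 0.6312 -0.0222  0.1096] yawY 92.53 tilt 0.135 F [-0.5  0.  -0. ] gap 0.0685 shift in present frame cm: [  0.95 -30.64  -9.87] j [-0.16  0.48 -0.01  1.08 -0.   -0.21]
block px [351.8889 200.8889] 27 [ 0.5455 -0.3326] yaw 161.91 sc 49 plug [ 0.5265 -0.3258] mism [ 0.0001 -0.0006]
block px [355.8182 233.8182] 33 [ 0.4154 -0.3342] yaw 359.32 sc 39 plug [ 0.4355 -0.334 ] mism [-0.0001 -0.0004]
```

Emit:
servo_tool([
  [0,0,0,0.178,-0.6],
  [0,0,0,0.178,-0.6],
  [0,-2.5,0.1,0,-0.6],
  [0,-5,0.25,0,-0.6],
  [0,-5,0.25,0,-0.6],
  [0,-5,0.25,0,-0.6],
  [0,-5,0.25,0,-0.6],
  [0,-5,0.2,0,-0.6],
  [0,-3,0.1,0,-0.6],
  [0,-1.6,0,0,-0.6],
])

```text
clock: 29.1
tcp_pos: [0.5449, -0.3337, 0.1075]
orientation: [0.699, 0.11, 0.698, -0.111]
wrist_force: [0.3, -0.2, -0.2]
finger_gap: 0.0679
```

```bash
python3 pl.py .5457 -.3327 .008 72.0; python3 - <<'E'
from h import *
t=cam('top')
save(t,'t5.png')
E
```

```text
turn about tool x: 0.0004 rad; then shift in turned frame: [9.95 0.12 0.04]  j6 now -0.36 -> ~+-0.00
t=29.10 tcp [ 0.5449 -0.3337  0.1075] yawY 72.02 tilt 0.043 F [ 0.3 -0.2 -0.2] gap 0.0679 shift in present frame cm: [9.95 0.12 0.04] j [-0.68  0.49  0.01  1.08 -0.   -0.36]
```

View pics/t5.png

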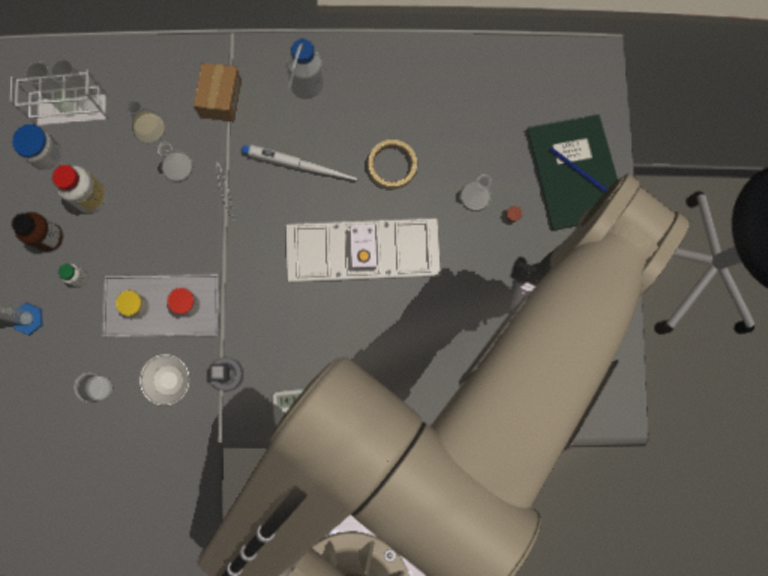

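The first block lies in nest 2, with its plug at native (242,171). Now I pick up the second block.

Emit:
servo_tool([
  [1.5,0.1,0.04,0,-0.6],
  [2.5,0,0,0,-0.6],
  [2.5,0,0,0,-0.6],
  [1.8,0,0,0,-0.6],
  [1.0,0,0,0,-0.6],
  [0.6,0,0,0,-0.6],
  [0,0,0,0,-0.6],
  [0,0,0,0,0.3],
  [0,0,0,0,0.3],
  [0,0,0,0,0.3],
])

```text
clock: 30.4
tcp_pos: [0.5467, -0.3321, 0.0094]
orientation: [0.699, 0.109, 0.698, -0.11]
wrist_force: [-0.7, -0.8, 4.8]
finger_gap: 0.0451
```

```bash
python3 pl.py .6350 -.1169 .09 92.5;  python3 - <<'E'
from h import *
from fb import *
t=cam('top')
print('jig',fitquad(t,.6302,-.0222,.046,.01,.112,.290,105,190))
for c,n in plugs(t):
    print(c,atz(t,c,.054), fitblock(t,c,.05)[1:3] if c[0]<300 else '')
cv2.imwrite('pics/z6.png',cv2.resize(t['pixels'][135:200,180:305],None,fx=6,fy=6,interpolation=cv2.INTER_CUBIC))
E
```

```text
turn about tool x: -0.3558 rad; then shift in turned frame: [-8.09 21.09  9.77]  j6 now -0.36 -> ~+--0.36
t=30.40 tcp [ 0.5467 -0.3321  0.0094] yawY 72.12 tilt 0.147 F [-0.7 -0.8  4.8] gap 0.0451 shift in present frame cm: [-8.09 23.18  1.81] j [-0.67  0.58 -0.11  0.88 -0.   -0.36]
jig (array([ 0.6312, -0.0221,  0.042 ]), np.float64(382.17572021484375))
[242.1818 170.1818] [ 0.6097 -0.0231  0.054 ] ((array([ 0.6328, -0.0222,  3.1866]), np.float64(439.75360107421875)), array([ 0.0031, -0.0001]))
```

View pics/z6.png

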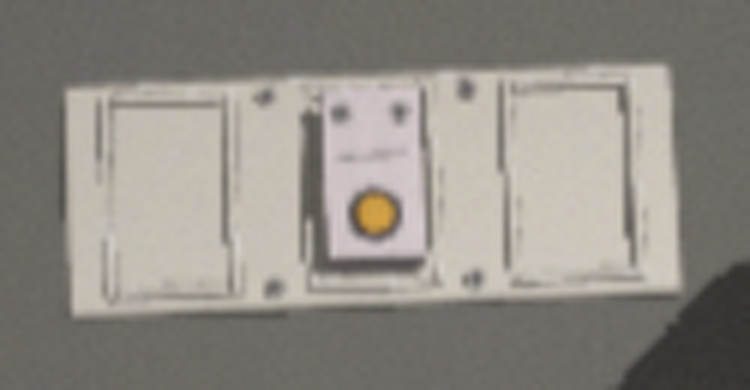

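Emit:
servo_tool([
  [0,0,0,0,0.3],
  [-0.5,0,0,0,0.3],
  [-1.5,0,0,0,0.3],
  [-2,0,0,-0.119,0.3],
  [-2.5,0,0,-0.119,0.3],
  [-1.5,0,0,-0.118,0.3],
  [0,1.8,0.8,0,0.3],
  [0,4,1.9,0,0.3],
  [0,4,1.9,0,0.3],
  [0,4,1.9,0,0.3],
])

```text
clock: 31.7
tcp_pos: [0.6046, -0.1875, 0.0872]
orientation: [0.706, -0.015, 0.708, 0.016]
wrist_force: [0.5, 0.2, -5.1]
finger_gap: 0.0451
```

```bash
python3 pl.py .6350 -.117 .09 92.5
```

```text
turn about tool x: -0.0010 rad; then shift in turned frame: [-0.28  6.91  3.35]  j6 now -0.47 -> ~+--0.00
t=31.70 tcp [ 0.6046 -0.1875  0.0872] yawY 92.44 tilt 0.131 F [ 0.5  0.2 -5.1] gap 0.0451 shift in present frame cm: [-0.28  6.92  3.34] j [-0.43  0.5  -0.04  1.04  0.   -0.47]
```

Emit:
servo_tool([
  [0,3.5,1.6,0,0.3],
  [0,2.2,1.1,0,0.3],
  [0,1.0,0.5,0,0.3],
  [0,0,0,0,0.3],
  [1.5,0,0,0,0.3],
  [1.5,0,0,0,0.3],
  [1,0,0,0,0.3],
  [0.6,0,0,0,0.3],
  [0,0,0,0,0.3],
  [0,0,0,0,0.3],
])

```text
clock: 32.95
tcp_pos: [0.6343, -0.1222, 0.0425]
orientation: [0.707, -0.016, 0.707, 0.015]
wrist_force: [0.9, 0.6, -3.7]
finger_gap: 0.0452
```

```bash
python3 pl.py .6350 -.117 .0194 92.5
```

```text
turn about tool x: 0.0005 rad; then shift in turned frame: [2.31 0.51 0.09]  j6 now -0.36 -> ~+-0.00
t=32.95 tcp [ 0.6343 -0.1222  0.0425] yawY 92.53 tilt 0.050 F [ 0.9  0.6 -3.7] gap 0.0452 shift in present frame cm: [2.31 0.51 0.09] j [-0.31  0.56 -0.06  0.96 -0.   -0.36]
```

Emit:
servo_tool([
  [0,0.3,0.06,0,0.3],
  [0,0.2,0,0,0.3],
  [0.5,0,0,0,0.3],
  [0.5,0,0,0,0.3],
  [0.5,0,0,0,0.3],
  [0.3,0,0,0,0.3],
  [0.2,0,0,0,0.3],
  [0.15,0,0,0,0.3],
  [0.1,0,0,0,0.3],
  [0,0,0,0,0.3],
])

```text
clock: 34.2
tcp_pos: [0.6343, -0.117, 0.0196]
orientation: [0.707, -0.016, 0.707, 0.016]
wrist_force: [-0.7, -0.2, -3.9]
finger_gap: 0.0452
```

```bash
python3 pl.py .6350 -.117 .0194 92.5
```

```text
turn about tool x: 0.0006 rad; then shift in turned frame: [ 0.02 -0.    0.07]  j6 now -0.35 -> ~+-0.00
t=34.20 tcp [ 0.6343 -0.117   0.0196] yawY 92.53 tilt 0.009 F [-0.7 -0.2 -3.9] gap 0.0452 shift in present frame cm: [ 0.02 -0.    0.07] j [-0.31  0.58 -0.08  0.91 -0.   -0.35]
```

Emit:
servo_tool([
  [0.05,0,0,0,0.3],
  [0.05,0,0,0,0.3],
  [0,0,0,0,-0.4],
  [0,0,0,0,-0.4],
  [0,0,0,0,-0.4],
  [-0.5,0,0,0,-0.4],
  [-1.5,0,0,0,-0.5],
  [-2.5,0,0,0,-0.6],
  [-2.5,0,0,0,-0.6],
  [-2,0,0,0,-0.6],
])

```text
clock: 35.45
tcp_pos: [0.635, -0.1172, 0.1112]
orientation: [0.708, -0.016, 0.706, 0.015]
wrist_force: [-0.0, -0.5, -0.3]
finger_gap: 0.0686
```

```bash
python3 fb.py; python3 pl.py .4154 -.3342 .11 89.3
```

```text
block px [355.8182 233.8182] 33 [ 0.415  -0.3341] yaw 359.18 sc 36 plug [ 0.4355 -0.334 ] mism [-0.0005 -0.0004]
turn about tool x: 0.0565 rad; then shift in turned frame: [  0.31 -21.93 -21.83]  j6 now -0.35 -> ~+-0.06
t=35.50 tcp [ 0.6363 -0.1176  0.1141] yawY 92.54 tilt 0.368 F [ 0.9 -0.2  2.6] gap 0.0682 shift in present frame cm: [  0.31 -20.66 -23.03] j [-0.31  0.5   0.04  1.1  -0.   -0.35]
```

Emit:
servo_tool([
  [0,0,0,0.056,-0.6],
  [0,-2,-2,0,-0.6],
  [0,-3.8,-3.8,0,-0.6],
  [0,-3.8,-3.8,0,-0.6],
  [0,-3.8,-3.8,0,-0.6],
  [0,-3.8,-3.8,0,-0.6],
  [0,-2.6,-2.6,0,-0.6],
  [0,-1.4,-1.4,0,-0.6],
  [0,-0.7,-0.6,0,-0.6],
  [0,0,0,0,-0.6],
])

```text
clock: 36.75
tcp_pos: [0.4138, -0.3337, 0.1089]
orientation: [0.707, 0.004, 0.707, -0.005]
wrist_force: [0.6, 1.0, -1.0]
finger_gap: 0.0686
```

```bash
python3 pl.py .4152 -.3342 .008 89.25;python3 - <<'E'
from h import *
t=cam('top')
save(t,'t7.png')
E
```

```text
turn about tool x: 0.0006 rad; then shift in turned frame: [10.09 -0.04  0.14]  j6 now -0.82 -> ~+-0.00
t=36.75 tcp [ 0.4138 -0.3337  0.1089] yawY 89.28 tilt 0.042 F [ 0.6  1.  -1. ] gap 0.0686 shift in present frame cm: [10.09 -0.04  0.14] j [-0.83  0.3  -0.28  0.99  0.   -0.82]
```

View pics/t7.png

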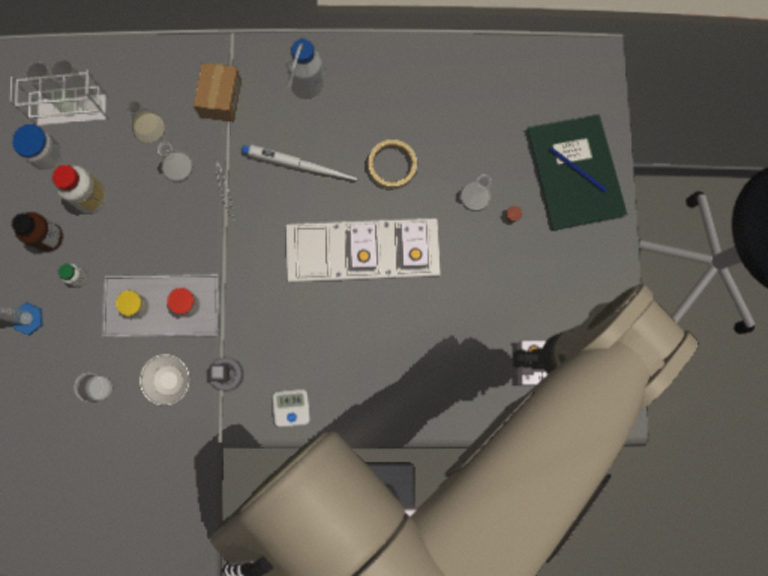

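Blocks lie in nests 2 and 3, with plugs at native (242,170) and (277,169). Next I grasp the third block.

Emit:
servo_tool([
  [1.5,-0.04,0.12,0,-0.6],
  [2.5,0,0,0,-0.6],
  [2.5,0,0,0,-0.6],
  [1.8,0,0,0,-0.6],
  [1.1,0,0,0,-0.6],
  [0.65,0,0,0,-0.6],
  [0,0,0,0,-0.6],
  [0,0,0,0,0.3],
  [0,0,0,0,0.3],
  [0,0,0,0,0.3],
])

```text
clock: 38.05
tcp_pos: [0.4154, -0.3347, 0.0091]
orientation: [0.708, 0.004, 0.707, -0.005]
wrist_force: [-0.9, 0.0, 5.0]
finger_gap: 0.0451
```

Emit:
servo_tool([
  [0,0,0,0,0.3],
  [-0.5,0,0,0,0.3],
  [-1.5,0,0,0,0.3],
  [-2,0,0,0,0.3],
  [-2.5,0,0,0,0.3],
  [-1.5,0,0,-0.056,0.3],
  [0,0,0,0,0.3],
  [0,2,1.3,0,0.3],
  [0,4,2.2,0,0.3],
  [0,4,2.2,0,0.3],
])

```text
clock: 39.3
tcp_pos: [0.4671, -0.2301, 0.0872]
orientation: [0.707, -0.014, 0.707, 0.015]
wrist_force: [0.3, 0.0, -4.4]
finger_gap: 0.0452
```

```bash
python3 pl.py .6271 .0727 .11 92.5
```

```text
turn about tool x: -0.0019 rad; then shift in turned frame: [-2.27 29.56 17.3 ]  j6 now -0.65 -> ~+--0.00
t=39.30 tcp [ 0.4671 -0.2301  0.0872] yawY 92.39 tilt 0.092 F [ 0.3  0.  -4.4] gap 0.0452 shift in present frame cm: [-2.27 29.59 17.25] j [-0.61  0.3  -0.34  0.93  0.   -0.65]
```

Emit:
servo_tool([
  [-1,2.2,1.3,0,0.3],
  [-1,4.2,2.5,0,0.3],
  [-0.2,4.2,2.5,0,0.3],
  [0,4.2,2.5,0,0.3],
  [0,4.2,2.5,0,0.3],
  [0,4,2.3,0,0.3],
  [0,3,1.7,0,0.3],
  [0,1.7,1,0,0.3],
  [0,0.8,0.5,0,0.3],
  [0,0,0,0,0.3],
])

```text
clock: 40.55
tcp_pos: [0.6224, 0.0604, 0.1097]
orientation: [0.707, -0.016, 0.707, 0.015]
wrist_force: [0.1, -0.9, -3.9]
finger_gap: 0.045
```

```bash
python3 pl.py .6271 .0727 .0192 92.5
```

```text
turn about tool x: 0.0003 rad; then shift in turned frame: [9.05 1.21 0.53]  j6 now -0.08 -> ~+-0.00
t=40.55 tcp [0.6224 0.0604 0.1097] yawY 92.52 tilt 0.056 F [ 0.1 -0.9 -3.9] gap 0.0450 shift in present frame cm: [9.05 1.21 0.53] j [-0.03  0.47 -0.03  1.08 -0.   -0.08]
```

Emit:
servo_tool([
  [0,0.7,0.3,0,0.3],
  [0,0.5,0.23,0,0.3],
  [1.5,0,0,0,0.3],
  [2,0,0,0,0.3],
  [2,0,0,0,0.3],
  [1,0,0,0,0.3],
  [0.4,0,0,0,0.3],
  [0,0,0,0,0.3],
  [0,0,0,0,0.3],
  [0,0,0,0,0.3],
])

```text
clock: 41.8
tcp_pos: [0.628, 0.073, 0.0419]
orientation: [0.707, -0.016, 0.706, 0.016]
wrist_force: [-0.6, -0.9, -4.3]
finger_gap: 0.0452
```

```bash
python3 pl.py .6271 .0727 .0192 92.5
```

```text
turn about tool x: 0.0006 rad; then shift in turned frame: [ 2.27 -0.02 -0.09]  j6 now -0.06 -> ~+-0.00
t=41.80 tcp [0.628  0.073  0.0419] yawY 92.53 tilt 0.081 F [-0.6 -0.9 -4.3] gap 0.0452 shift in present frame cm: [ 2.27 -0.02 -0.09] j [-0.01  0.53 -0.1   0.94 -0.   -0.06]
```

Emit:
servo_tool([
  [0,0,-0.09,0,0.3],
  [0.5,0,0,0,0.3],
  [0.5,0,0,0,0.3],
  [0.5,0,0,0,0.3],
  [0.3,0,0,0,0.3],
  [0.2,0,0,0,0.3],
  [0.15,0,0,0,0.3],
  [0.1,0,0,0,0.3],
  [0.05,0,0,0,0.3],
  [0,0,0,0,0.3],
])

```text
clock: 43.05
tcp_pos: [0.6266, 0.0729, 0.0191]
orientation: [0.707, -0.016, 0.707, 0.016]
wrist_force: [-4.1, 0.1, 5.4]
finger_gap: 0.0453
```

```bash
python3 pl.py .6271 .0727 .0192 92.5
```

```text
turn about tool x: 0.0006 rad; then shift in turned frame: [-0.01 -0.02  0.05]  j6 now -0.06 -> ~+-0.00
t=43.05 tcp [0.6266 0.0729 0.0191] yawY 92.54 tilt 0.041 F [-4.1  0.1  5.4] gap 0.0453 shift in present frame cm: [-0.01 -0.02  0.05] j [-0.01  0.55 -0.13  0.89 -0.   -0.06]
```

Emit:
servo_tool([
  [0,0,0,0,0.3],
  [0,0,0,0,-0.4],
  [0,0,0,0,-0.4],
  [0,0,0,0,-0.4],
  [-0.5,0,0,0,-0.4],
  [-1.5,0,0,0,-0.4],
  [-2.5,0,0,0,-0.4],
  [-2.5,0,0,0,-0.2],
  [-2.5,0,0,0,-0.2],
  [-1.5,0,0,0,-0.2],
])

```text
clock: 44.3
tcp_pos: [0.6275, 0.073, 0.1307]
orientation: [0.708, -0.016, 0.706, 0.016]
wrist_force: [0.1, 0.2, -0.5]
finger_gap: 0.0508
```

```bash
python3 pl.py .3955 .2306 .16 90
```

```text
turn about tool x: 0.0443 rad; then shift in turned frame: [ -3.    15.76 -23.19]  j6 now -0.06 -> ~+-0.04
t=44.30 tcp [0.6275 0.073  0.1307] yawY 92.54 tilt 0.182 F [ 0.1  0.2 -0.5] gap 0.0508 shift in present frame cm: [ -3.    16.77 -22.47] j [-0.01  0.46  0.02  1.12 -0.   -0.06]
```

Emit:
servo_tool([
  [-0.6,0,0,0.044,-0.2],
  [-0.6,1.5,-2.2,0,-0.2],
  [-0.6,2.7,-4,0,-0.2],
  [-0.6,2.7,-4,0,-0.2],
  [-0.6,2.7,-4,0,-0.2],
  [0,2.7,-4,0,-0.2],
  [0,1.6,-2.3,0,-0.2],
  [0,0.9,-1.3,0,-0.2],
  [0,0.5,-0.7,0,-0.2],
  [0,0,0,0,-0.2],
])

```text
clock: 45.55
tcp_pos: [0.4018, 0.2259, 0.1581]
orientation: [0.707, -0.0, 0.707, 0.0]
wrist_force: [0.2, -0.4, 0.5]
finger_gap: 0.0514
```

```bash
python3 pl.py .3955 .2306 .057 90; python3 - <<'E'
from h import *
from fb import *
t=cam('top');save(t,'t8.png')
for c,n in plugs(t):
    sc,r,d,pl=fitblock(t,c,.05);print(c,n,'plugtop',atz(t,c,.055),r,d)
cv2.imwrite('pics/z8.png',cv2.resize(t['pixels'][135:200,180:305],None,fx=6,fy=6,interpolation=cv2.INTER_CUBIC))
E
```

```text
turn about tool x: 0.0003 rad; then shift in turned frame: [10.11  0.47 -0.64]  j6 now 0.34 -> ~+-0.00
t=45.55 tcp [0.4018 0.2259 0.1581] yawY 90.02 tilt 0.027 F [ 0.2 -0.4  0.5] gap 0.0514 shift in present frame cm: [10.11  0.47 -0.64] j [ 0.34  0.13 -0.37  1.07 -0.    0.34]
[206.7097 157.2903] 31 plugtop [0.6455 0.0745 0.055 ] (array([0.6286, 0.0722, 0.0271]), np.float64(423.31103515625)) [ 0.0028 -0.0018]
[242.1818 170.1818] 33 plugtop [ 0.6095 -0.023   0.055 ] (array([ 0.6328, -0.0223,  3.1857]), np.float64(434.86907958984375)) [ 0.0031 -0.0002]
[276.5758 168.9394] 33 plugtop [ 0.6132 -0.1174  0.055 ] (array([ 0.6361, -0.1189,  3.1873]), np.float64(438.80511474609375)) [ 0.0027 -0.0024]
```

View pics/z8.png

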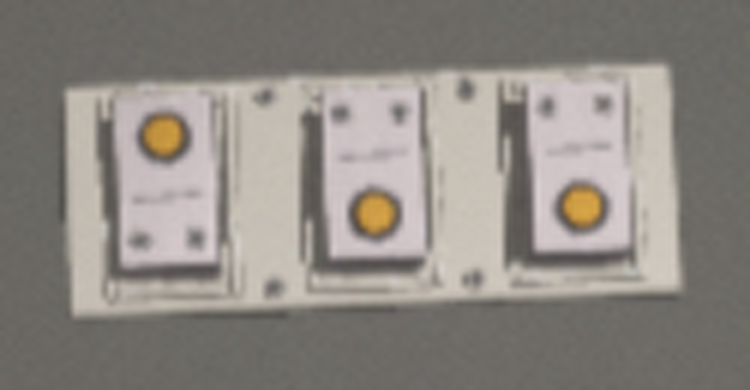

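View pics/t8.png

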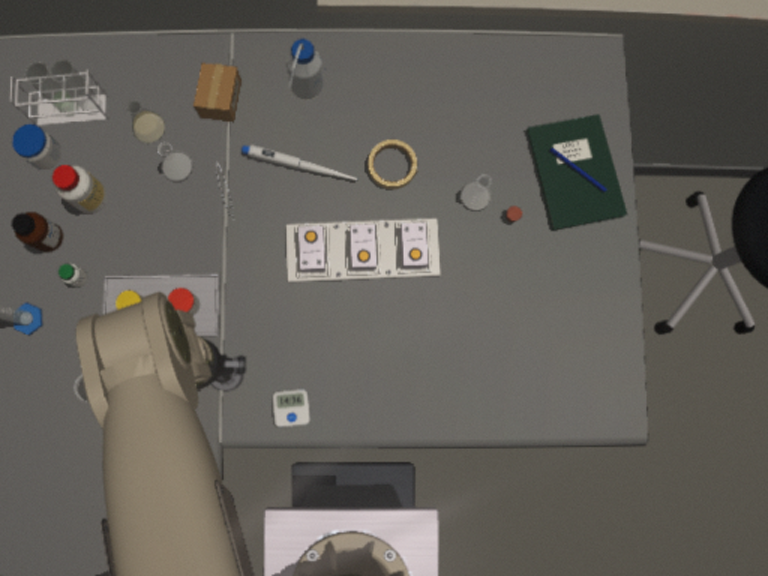

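All three blocks are in nests, with plugs at native (207,157), (242,170) and (277,169). I'll check the vision-to-robot offset in x using the pots, which were released from jaws lying along x.

```bash
python3 - <<'E'
from h import *
t=cam('top')
im=cv2.resize(cv2.imread('pics/t7.png'),(512,384),interpolation=cv2.INTER_AREA)
h=cv2.cvtColor(im,cv2.COLOR_BGR2HSV)
for nm,lo,hi,z in [('yel',20,35,.060),('red',0,8,.064)]:
    m=((h[...,0]>=lo)&(h[...,0]<=hi)&(h[...,1]>130)&(h[...,2]>90)).astype(np.uint8)
    m[:180]=0;m[220:]=0;m[:,:60]=0;m[:,150:]=0
    n,l,st,c=cv2.connectedComponentsWithStats(m)
    i=1+np.argmax(st[1:,4]); print(nm,c[i],st[i,4],atz(t,c[i],z))
E
```

```text
yel [ 85.3455 201.7591] 220 [0.521  0.4045 0.06  ]
red [119.9485 200.2747] 233 [0.5246 0.308  0.064 ]
```

```bash
python3 - <<'E'
from h import *
t=cam('top')
im=cv2.resize(cv2.imread('pics/t7.png'),(512,384),interpolation=cv2.INTER_AREA)
big=cv2.imread('pics/t7.png')
z=cv2.resize(big[405//1:505-0 if False else 510-40,100:230][0:70] if False else big[270:340,100:225],None,fx=6,fy=6,interpolation=cv2.INTER_CUBIC)
def disc(x,y,zz,r): return np.array([proj(t,(x+r*np.cos(a),y+r*np.sin(a),zz)) for a in np.linspace(0,6.283,60)])
for (x,y,zz),col in [((.5242,.405,.060),(0,0,255)),((.5269,.3081,.064),(0,255,0))]:
    for zc in (zz,):
        q=disc(x,y,zc,.024); q=(((q+.5)*1.5-.5)-[100,270]+.5)*6-.5
        cv2.polylines(z,[np.round(q).astype(int)],True,col,1)
cv2.imwrite('pics/z9.png',z)
E
```

```text
(no output)
```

View pics/z9.png

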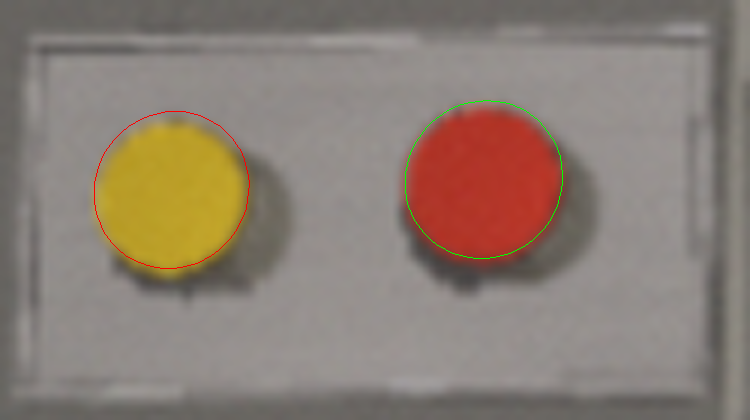

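Pots released from jaws along x appear about 2.5 mm low in x, while y agrees, so the true x is roughly the vision value plus 2.5 mm. I'll grip the stamp with the jaws along x, so its x in the tool is known, and correct the plug positions for this offset.

Emit:
servo_tool([
  [0,0,0,0.175,-0.2],
  [0,0,0,0.175,-0.2],
  [0,0,0,0.175,-0.2],
  [0,0,0,0.175,-0.2],
  [0,0,0,0.175,-0.2],
  [0,0,0,0.175,-0.2],
  [0,0,0,0.175,-0.2],
  [0,0,0,0.175,-0.2],
  [0,0,0,0.175,-0.2],
  [0,0,0,0,-0.2],
])

```text
clock: 46.95
tcp_pos: [0.4021, 0.2255, 0.1579]
orientation: [-0.499, -0.501, -0.499, 0.501]
wrist_force: [-1.2, 0.2, -0.5]
finger_gap: 0.0513
```

```bash
python3 pl.py .398 .2306 .056 0
```

```text
turn about tool x: -0.0032 rad; then shift in turned frame: [10.19 -0.41 -0.51]  j6 now 1.91 -> ~+--0.00
t=46.95 tcp [0.4021 0.2255 0.1579] yawY -0.18 tilt 0.015 F [-1.2  0.2 -0.5] gap 0.0513 shift in present frame cm: [10.19 -0.41 -0.51] j [ 0.34  0.13 -0.37  1.07 -0.    1.91]
```

Emit:
servo_tool([
  [0,-0.4,-0.5,-0.003,-0.3],
  [0,0,0,0,-0.3],
  [2,0,0,0,-0.3],
  [2,0,0,0,-0.3],
  [2,0,0,0,-0.3],
  [2,0,0,0,-0.3],
  [1.3,0,0,0,-0.3],
  [0.85,0,0,0,-0.3],
  [0,0,0,0,-0.3],
  [0,0,0,0,-0.3],
])

```text
clock: 48.2
tcp_pos: [0.398, 0.2311, 0.0571]
orientation: [0.5, 0.5, 0.5, -0.5]
wrist_force: [-0.4, 0.5, 0.6]
finger_gap: 0.0556
```

```bash
python3 pl.py .398 .2306 .056 0
```

```text
turn about tool x: -0.0008 rad; then shift in turned frame: [0.11 0.   0.05]  j6 now 1.92 -> ~+--0.00
t=48.20 tcp [0.398  0.2311 0.0571] yawY -0.05 tilt 0.052 F [-0.4  0.5  0.6] gap 0.0556 shift in present frame cm: [0.11 0.   0.05] j [ 0.35  0.23 -0.53  0.81 -0.    1.92]
```

Emit:
servo_tool([
  [0,0,0,0,0.5],
  [0,0,0,0,0.6],
  [0,0,0,0,0.6],
  [0,0,0,0,0.6],
  [0,0,0,0,0.6],
  [0,0,0,0,0.6],
  [-0.5,0,0,0,0.6],
  [-1,0,0,0,0.6],
  [0,0,0,0,0.6],
  [0,0,0,0,0.6],
], grip_force=80)

```text
clock: 49.45
tcp_pos: [0.3975, 0.2309, 0.0715]
orientation: [-0.5, -0.5, -0.5, 0.5]
wrist_force: [0.5, 0.5, -2.9]
finger_gap: 0.0271
```

```bash
python3 pl.py .648 .0745 .125 0
```

```text
turn about tool x: -0.0010 rad; then shift in turned frame: [-5.35 25.05 15.64]  j6 now 1.92 -> ~+--0.00
t=49.45 tcp [0.3975 0.2309 0.0715] yawY -0.06 tilt 0.005 F [ 0.5  0.5 -2.9] gap 0.0271 shift in present frame cm: [-5.35 25.07 15.61] j [ 0.35  0.21 -0.51  0.85 -0.    1.92]
```

Emit:
servo_tool([
  [-1.5,0,0,0,0.6],
  [-2,0,0,0,0.6],
  [-1.5,0,0,0,0.6],
  [-0.5,2.2,1.4,0,0.6],
  [0,4.2,2.6,0,0.6],
  [0,4.2,2.6,0,0.6],
  [0,4.2,2.6,0,0.6],
  [0,4.2,2.6,0,0.6],
  [0,3,1.9,0,0.6],
  [0,1.8,1.1,0,0.6],
])

```text
clock: 50.7
tcp_pos: [0.6366, 0.0812, 0.1255]
orientation: [-0.499, -0.5, -0.5, 0.501]
wrist_force: [-0.0, 1.0, -2.1]
finger_gap: 0.027
```

```bash
python3 pl.py .648 .0746 .116 0
```

```text
turn about tool x: -0.0025 rad; then shift in turned frame: [0.95 1.14 0.66]  j6 now 1.58 -> ~+--0.00
t=50.70 tcp [0.6366 0.0812 0.1255] yawY -0.14 tilt 0.046 F [-0.   1.  -2.1] gap 0.0270 shift in present frame cm: [0.95 1.14 0.66] j [ 0.    0.49  0.05  1.13 -0.    1.58]
```

Emit:
servo_tool([
  [0,0.6,0.4,0,0.6],
  [0,0.4,0.2,0,0.6],
  [0,0.1,0,0,0.6],
  [0.2,0,0,0,0.6],
  [0.3,0,0,0,0.6],
  [0.2,0,0,0,0.6],
  [0.2,0,0,0,0.6],
  [0,0,0,0,0.6],
  [0,0,0,0,0.6],
  [0,0,0,0,0.6],
])

```text
clock: 51.95
tcp_pos: [0.6465, 0.0766, 0.1177]
orientation: [0.5, 0.5, 0.5, -0.5]
wrist_force: [0.1, 0.3, -1.6]
finger_gap: 0.0272
```

```bash
python3 pl.py .648 .0746 .108 0; python3 - <<'E'
from h import *
t=cam('top');s=cam('scene')
cv2.imwrite('pics/sA.png',cv2.resize(s['pixels'][100:260,150:380],None,fx=3,fy=3,interpolation=cv2.INTER_CUBIC))
for p,nm in ((t,'t'),(s,'s')):
  for n in('stamp_face','stamp_grip','block_1_mark'):
    for r in models.pinpoint(n,p): print(nm,n,r['conf'],r['location'])
E
```

```text
turn about tool x: -0.0011 rad; then shift in turned frame: [0.97 0.15 0.2 ]  j6 now 1.57 -> ~+--0.00
t=51.95 tcp [0.6465 0.0766 0.1177] yawY -0.06 tilt 0.015 F [ 0.1  0.3 -1.6] gap 0.0272 shift in present frame cm: [0.97 0.15 0.2 ] j [-0.01  0.51  0.06  1.12 -0.    1.57]
t block_1_mark 0.47 [278.3, 166.8]
s stamp_face 0.59 [215.9, 184.9]
```

View pics/sA.png

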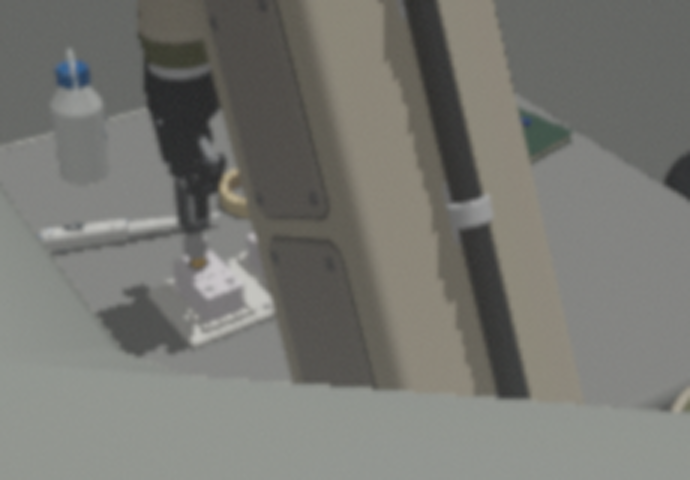

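The scene camera sees the stamp's foot over the plug at crop (198,262), so I can check the alignment there.

Emit:
servo_tool([
  [0,0.15,0.2,0,0.6],
  [0,0,0,0,0.6],
  [0.3,0,0,0,0.6],
  [0.3,0,0,0,0.6],
  [0,0,0,0,0.6],
  [0,0,0,0,0.6],
  [0,0,0,0,0.6],
  [0,0,0,0,0.6],
  [0,0,0,0,0.6],
  [0,0,0,0,0.6],
])

```text
clock: 53.6
tcp_pos: [0.6478, 0.0747, 0.1116]
orientation: [-0.5, -0.5, -0.5, 0.5]
wrist_force: [0.5, -0.7, -3.0]
finger_gap: 0.0273
```

```bash
python3 pl.py .648 .0746 .1061 0; python3 - <<'E'
from h import *
s=cam('scene');st=env.get_state()['tcp_pos']
u0,v0,Z=195,160,16
z=cv2.resize(s['pixels'][v0:v0+37,u0:u0+50],None,fx=Z,fy=Z,interpolation=cv2.INTER_CUBIC)
def ring(c,r,col):
    q=np.array([proj(s,(c[0]+r*np.cos(a),c[1]+r*np.sin(a),c[2])) for a in np.linspace(0,6.283,60)])
    cv2.polylines(z,[np.round((q-[u0,v0]+.5)*Z-.5).astype(int)],True,col,1)
print('face exp',proj(s,(st[0],st[1]-.0008,st[2]-.0511)),'plug',proj(s,(.648,.0738,.055)),proj(s,(.6455,.0745,.055)))
ring((st[0],st[1]-.0008,st[2]-.0511),.013,(255,0,0))
ring((.648,.0738,.055),.009,(0,255,0))
ring((.648,.0738,.050),.009,(0,255,255))
cv2.imwrite('pics/sB.png',z)
E
```

```text
turn about tool x: -0.0010 rad; then shift in turned frame: [0.55 0.02 0.01]  j6 now 1.56 -> ~+--0.00
t=53.60 tcp [0.6478 0.0747 0.1116] yawY -0.06 tilt 0.006 F [ 0.5 -0.7 -3. ] gap 0.0273 shift in present frame cm: [0.55 0.02 0.01] j [-0.01  0.52  0.06  1.11 -0.    1.56]
face exp [215.4438 184.1343] plug [215.5444 185.4518] [215.6836 185.899 ]
```

View pics/sB.png

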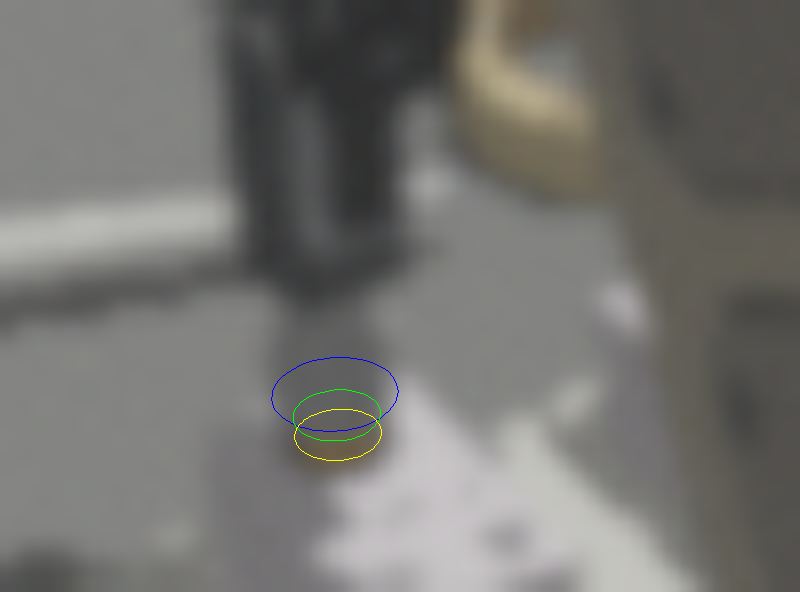

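```bash
python3 - <<'E'
from h import *
s=cam('scene')
u0,v0=203,170
im=s['pixels'][v0:v0+24,u0:u0+32]
z=cv2.resize(im,None,fx=24,fy=24,interpolation=cv2.INTER_CUBIC).astype(float)
z=np.clip((z-40)*1.6,0,255).astype(np.uint8)
cv2.imwrite('pics/sC.png',z)
for r in range(v0+6,v0+22): print(r,[tuple(int(x) for x in s['pixels'][r,c]) for c in (212,214,215,216,218)])
E
```

```text
176 [(59, 59, 58), (67, 67, 65), (70, 69, 69), (68, 67, 67), (66, 67, 65)]
177 [(67, 67, 66), (61, 60, 59), (63, 62, 61), (64, 64, 62), (81, 81, 80)]
178 [(87, 88, 88), (65, 64, 64), (68, 67, 68), (74, 74, 73), (106, 107, 106)]
179 [(103, 104, 104), (80, 80, 80), (85, 85, 85), (89, 88, 89), (118, 119, 119)]
180 [(104, 106, 106), (91, 92, 92), (95, 95, 94), (95, 95, 95), (114, 115, 115)]
181 [(101, 102, 102), (97, 96, 96), (96, 96, 96), (95, 96, 96), (106, 107, 107)]
182 [(101, 102, 101), (95, 96, 95), (96, 96, 96), (95, 95, 95), (103, 104, 104)]
183 [(102, 103, 102), (95, 95, 95), (96, 96, 96), (96, 96, 96), (107, 107, 108)]
184 [(105, 106, 106), (96, 97, 97), (95, 96, 96), (95, 96, 96), (109, 109, 110)]
185 [(112, 112, 112), (96, 97, 97), (96, 96, 96), (96, 96, 97), (111, 112, 113)]
186 [(108, 108, 110), (91, 95, 97), (93, 96, 99), (92, 96, 99), (104, 109, 113)]
187 [(101, 102, 104), (81, 93, 101), (82, 96, 105), (81, 96, 105), (97, 106, 114)]
188 [(103, 103, 104), (75, 89, 97), (74, 94, 107), (76, 95, 108), (116, 121, 127)]
189 [(110, 108, 111), (94, 98, 102), (95, 102, 108), (113, 118, 123), (155, 155, 158)]
190 [(117, 116, 118), (113, 112, 115), (131, 130, 133), (160, 159, 161), (185, 183, 186)]
191 [(117, 115, 117), (119, 117, 119), (133, 131, 134), (162, 160, 163), (193, 190, 193)]
```

View pics/sC.png

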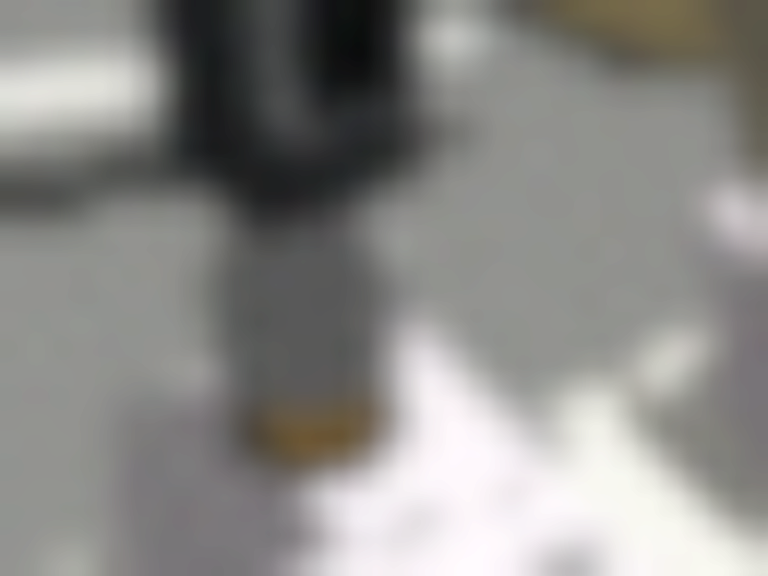

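Emit:
servo_tool([
  [-1,0,0,0,0.6],
  [-1.5,0,0,0,0.6],
  [-1.5,0,0,0,0.6],
  [0,0,0,0,0.6],
  [0,0,0,0,0.6],
  [0,0,0,0,0.6],
  [0,0,0,0,0.6],
  [0,0,0,0,0.6],
  [0,0,0,0,0.6],
  [0,0,0,0,0.6],
])

```text
clock: 54.95
tcp_pos: [0.6479, 0.0746, 0.1515]
orientation: [-0.5, -0.5, -0.5, 0.5]
wrist_force: [-0.1, -0.1, -1.8]
finger_gap: 0.027
```

```bash
python3 - <<'E'
from h import *
s=cam('scene');st=env.get_state()['tcp_pos'];print(st)
h=cv2.cvtColor(s['pixels'],cv2.COLOR_BGR2HSV)
# saturation-weighted centroid
w=np.clip(h[170:200,200:235,1].astype(float)-60,0,None)*((h[170:200,200:235,0]>5)&(h[170:200,200:235,0]<28))
yy,xx=np.mgrid[170:200,200:235]
c=np.array([(w*xx).sum(),(w*yy).sum()])/w.sum();print('plug centroid',c,w.sum(),(w>0).sum(),'->',atz(s,c,.0545),'pred', proj(s,(.648,.0738,.0545)))
u0,v0=203,160
z=cv2.resize(s['pixels'][v0:v0+32,u0:u0+32],None,fx=18,fy=18,interpolation=cv2.INTER_CUBIC).astype(float)
def ring(c,r,col):
    q=np.array([proj(s,(c[0]+r*np.cos(a),c[1]+r*np.sin(a),c[2])) for a in np.linspace(0,6.283,60)])
    cv2.polylines(z,[np.round((q-[u0,v0]+.5)*18-.5).astype(int)],True,col,1)
z=np.clip((z-40)*1.5,0,255).astype(np.uint8)
ring((st[0],st[1]-.0008,st[2]-.0511),.013,(255,0,0))
ring((.648,.0738,.055),.009,(0,255,0))
cv2.imwrite('pics/sD.png',z)
E
```

```text
[0.6478 0.0747 0.1515]
plug centroid [216.1053 186.7553] 380.0 15 -> [0.6411 0.0751 0.0545] pred [215.5539 185.5733]
```

View pics/sD.png

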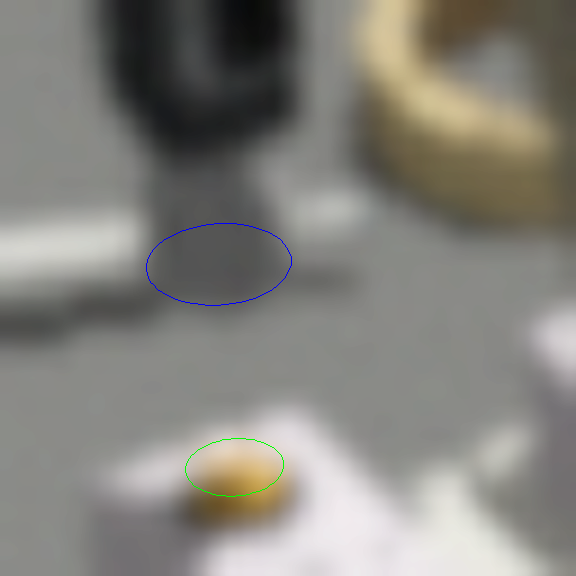

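The scene view puts the plug about 2.5 mm nearer the robot in x than my corrected value. That agrees with the uncorrected top view, so I settle on x = 0.646.

Emit:
servo_tool([
  [0,-0.18,0,0,0.6],
  [1,0,0,0,0.6],
  [1.5,0,0,0,0.6],
  [1,0,0,0,0.6],
  [0.4,0,0,0,0.6],
  [0.1,0,0,0,0.6],
  [0,0,0,0,0.6],
  [0,0,0,0,0.6],
  [0,0,0,0,0.6],
  [0,0,0,0,0.6],
])

```text
clock: 56.25
tcp_pos: [0.6461, 0.0747, 0.1118]
orientation: [0.5, 0.5, 0.5, -0.5]
wrist_force: [-1.0, -0.4, -1.7]
finger_gap: 0.0273
```

```bash
python3 pl.py .646 .0745 .1061 0; python3 - <<'E'
from h import *
s=cam('scene')
u0,v0=203,170
z=cv2.resize(s['pixels'][v0:v0+24,u0:u0+32],None,fx=24,fy=24,interpolation=cv2.INTER_CUBIC).astype(float)
cv2.imwrite('pics/sE.png',np.clip((z-40)*1.6,0,255).astype(np.uint8))
E
```

```text
turn about tool x: -0.0010 rad; then shift in turned frame: [ 0.57 -0.01  0.02]  j6 now 1.56 -> ~+--0.00
t=56.25 tcp [0.6461 0.0747 0.1118] yawY -0.06 tilt 0.020 F [-1.  -0.4 -1.7] gap 0.0273 shift in present frame cm: [ 0.57 -0.01  0.02] j [-0.01  0.51  0.05  1.11 -0.    1.56]
```

View pics/sE.png

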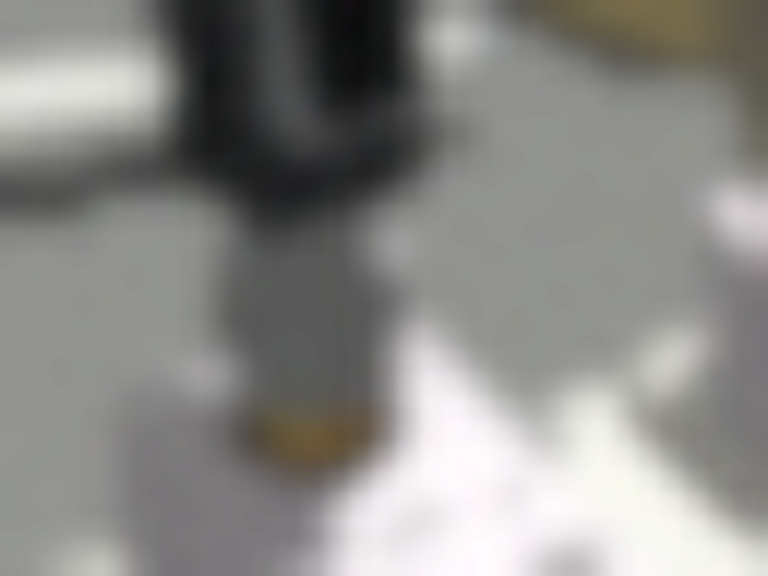

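Emit:
servo_tool([
  [0.1,0,0.01,0,0.6],
  [0.1,0,0,0,0.6],
  [0.1,0,0,0,0.6],
  [0.05,0,0,0,0.6],
  [0.05,0,0,0,0.6],
  [0.05,0,0,0,0.6],
  [0.05,0,0,0,0.6],
  [0.05,0,0,0,0.6],
  [0.05,0,0,0,0.6],
  [0.05,0,0,0,0.6],
], grip_force=100)

```text
clock: 57.55
tcp_pos: [0.6461, 0.0746, 0.106]
orientation: [0.5, 0.5, 0.5, -0.5]
wrist_force: [-2.9, 0.8, 5.1]
finger_gap: 0.0271
```

Emit:
servo_tool([
  [0.04,0,0,0,0.6],
  [0.04,0,0,0,0.6],
  [0.04,0,0,0,0.6],
  [0.04,0,0,0,0.6],
  [0.04,0,0,0,0.6],
  [0.04,0,0,0,0.6],
  [0.04,0,0,0,0.6],
  [0.04,0,0,0,0.6],
  [0,0,0,0,0.6],
  [0,0,0,0,0.6],
])

```text
clock: 58.8
tcp_pos: [0.6461, 0.0746, 0.1023]
orientation: [0.5, 0.5, 0.5, -0.5]
wrist_force: [-1.9, -0.0, 5.5]
finger_gap: 0.0267
```

```bash
python3 pl.py .646 .0745 .1011 0
```

```text
turn about tool x: -0.0010 rad; then shift in turned frame: [ 0.12 -0.01  0.01]  j6 now 1.56 -> ~+--0.00
t=58.80 tcp [0.6461 0.0746 0.1023] yawY -0.06 tilt 0.028 F [-1.9 -0.   5.5] gap 0.0267 shift in present frame cm: [ 0.12 -0.01  0.01] j [-0.01  0.52  0.04  1.09 -0.    1.56]
```

Emit:
servo_tool([
  [0.025,0,0,0,0.6],
  [0.025,0,0,0,0.6],
  [0.025,0,0,0,0.6],
  [0.025,0,0,0,0.6],
  [0.025,0,0,0,0.6],
  [0.02,0,0,0,0.6],
  [0.01,0,0,0,0.6],
  [0,0,0,0,0.6],
  [0,0,0,0,0.6],
  [0,0,0,0,0.6],
])

```text
clock: 60.05
tcp_pos: [0.6461, 0.0746, 0.1013]
orientation: [0.5, 0.5, 0.5, -0.5]
wrist_force: [-4.1, -0.7, 8.7]
finger_gap: 0.027
```

```bash
python3 pl.py .646 .0745 .1011 0
```

```text
turn about tool x: -0.0010 rad; then shift in turned frame: [ 0.02 -0.01  0.01]  j6 now 1.56 -> ~+--0.00
t=60.05 tcp [0.6461 0.0746 0.1013] yawY -0.06 tilt 0.044 F [-4.1 -0.7  8.7] gap 0.0270 shift in present frame cm: [ 0.02 -0.01  0.01] j [-0.01  0.52  0.03  1.09 -0.    1.56]
```

Emit:
servo_tool([
  [0.02,0,0,0,0.6],
  [0.02,0,0,0,0.6],
  [0.02,0,0,0,0.6],
  [0.02,0,0,0,0.6],
  [0.02,0,0,0,0.6],
  [0.02,0,0,0,0.6],
  [0,0,0,0,0.6],
  [0,0,0,0,0.6],
  [0,0,0,0,0.6],
  [0,0,0,0,0.6],
])

```text
clock: 61.3
tcp_pos: [0.6461, 0.0745, 0.1012]
orientation: [0.5, 0.501, 0.499, -0.5]
wrist_force: [-6.5, -0.5, 15.3]
finger_gap: 0.027
```

```bash
python3 pl.py .646 .0745 .1011 0
```

```text
turn about tool x: -0.0009 rad; then shift in turned frame: [ 0.01 -0.01  0.  ]  j6 now 1.56 -> ~+--0.00
t=61.30 tcp [0.6461 0.0745 0.1012] yawY -0.05 tilt 0.083 F [-6.5 -0.5 15.3] gap 0.0270 shift in present frame cm: [ 0.01 -0.01  0.  ] j [-0.01  0.52  0.03  1.08 -0.    1.56]
```

The plug is at its stop: the force rose to 18 N net with no more travel, at the predicted flush height. I lift straight off and move to block 2.

Emit:
servo_tool([
  [-0.05,0,0,0,0.6],
  [-0.05,0,0,0,0.6],
  [-0.05,0,0,0,0.6],
  [-0.05,0,0,0,0.6],
  [-0.05,0,0,0,0.6],
  [-0.1,0,0,0,0.6],
  [-0.2,0,0,0,0.6],
  [-0.5,0,0,0,0.6],
  [-1.0,0,0,0,0.6],
  [-0.5,0,0,0,0.6],
])

```text
clock: 62.55
tcp_pos: [0.6467, 0.0745, 0.1259]
orientation: [0.5, 0.501, 0.499, -0.5]
wrist_force: [0.1, -0.6, -2.6]
finger_gap: 0.0271
```

```bash
python3 pl.py .610 -.0225 .118 0
```

```text
turn about tool x: -0.0011 rad; then shift in turned frame: [ 0.78 -3.67  9.7 ]  j6 now 1.56 -> ~+--0.00
t=62.55 tcp [0.6467 0.0745 0.1259] yawY -0.06 tilt 0.094 F [ 0.1 -0.6 -2.6] gap 0.0271 shift in present frame cm: [ 0.78 -3.66  9.71] j [-0.01  0.5   0.07  1.14 -0.    1.56]
```

Emit:
servo_tool([
  [0,-0.7,1.8,0,0.6],
  [0,-1.2,3,0,0.6],
  [0,-1,2.8,0,0.6],
  [0,-0.5,1.4,0,0.6],
  [0,-0.25,0.7,0,0.6],
  [0,0,0,0,0.6],
  [0,0,0,0,0.6],
  [0,0,0,0,0.6],
  [0,0,0,0,0.6],
  [0,0,0,0,0.6],
])

```text
clock: 63.8
tcp_pos: [0.6095, -0.0221, 0.1246]
orientation: [-0.5, -0.5, -0.5, 0.5]
wrist_force: [0.1, 0.2, -2.6]
finger_gap: 0.0269
```

```bash
python3 pl.py .610 -.0225 .111 0; python3 - <<'E'
from h import *
s=cam('scene');t=cam('top');st=env.get_state()['tcp_pos']
save(t,'tF.png')
u,v=proj(s,(.61,-.022,.06)).astype(int); u0,v0=u-16,v-18
z=cv2.resize(s['pixels'][v0:v0+32,u0:u0+32],None,fx=18,fy=18,interpolation=cv2.INTER_CUBIC).astype(float)
z=np.clip((z-40)*1.5,0,255).astype(np.uint8)
def ring(c,r,col):
    q=np.array([proj(s,(c[0]+r*np.cos(a),c[1]+r*np.sin(a),c[2])) for a in np.linspace(0,6.283,60)])
    cv2.polylines(z,[np.round((q-[u0,v0]+.5)*18-.5).astype(int)],True,col,1)
ring((st[0],st[1]-.0008,st[2]-.0511),.013,(255,0,0))
ring((.61,-.0232,.055),.009,(0,255,0))
cv2.imwrite('pics/sF.png',z)
E
```

```text
turn about tool x: -0.0005 rad; then shift in turned frame: [1.36 0.05 0.04]  j6 now 1.40 -> ~+--0.00
t=63.80 tcp [ 0.6095 -0.0221  0.1246] yawY -0.03 tilt 0.004 F [ 0.1  0.2 -2.6] gap 0.0269 shift in present frame cm: [1.36 0.05 0.04] j [-0.17  0.43 -0.05  1.09 -0.    1.4 ]
```

View pics/sF.png

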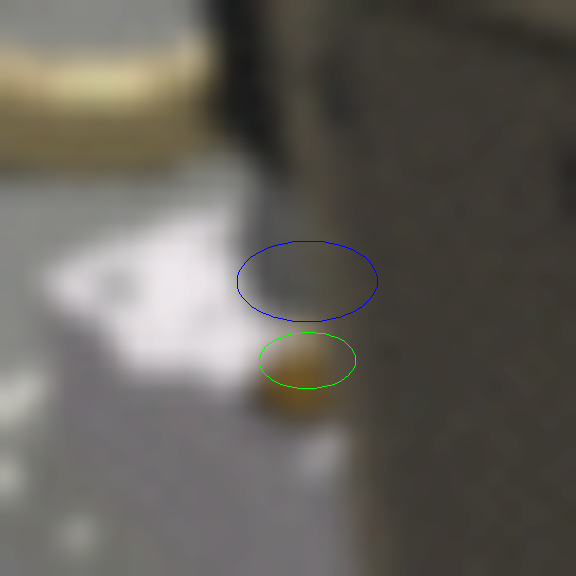

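View pics/tF.png

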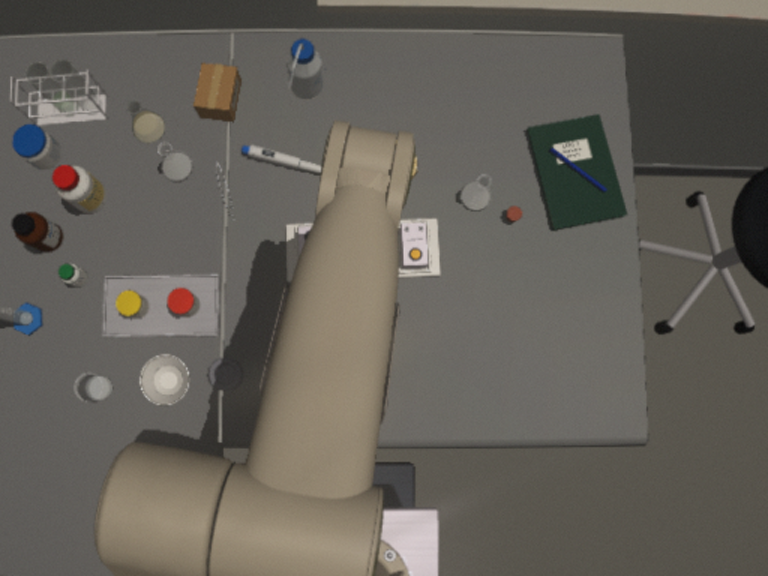

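Emit:
servo_tool([
  [0.3,0,0,0,0.6],
  [0.5,0,0,0,0.6],
  [0.3,0,0,0,0.6],
  [0.15,0,0,0,0.6],
  [0,0,0,0,0.6],
  [0,0,0,0,0.6],
  [0,0,0,0,0.6],
  [0,0,0,0,0.6],
  [0,0,0,0,0.6],
  [0,0,0,0,0.6],
])

```text
clock: 65.15
tcp_pos: [0.6095, -0.0224, 0.1122]
orientation: [-0.5, -0.5, -0.5, 0.5]
wrist_force: [0.4, 0.1, -2.1]
finger_gap: 0.0269
```

```bash
python3 pl.py .6095 -.0223 .1061 0; python3 - <<'E'
from h import *
s=cam('scene')
u0,v0=proj(s,(.61,-.022,.06)).astype(int)-[16,14]
z=cv2.resize(s['pixels'][v0:v0+24,u0:u0+32],None,fx=24,fy=24,interpolation=cv2.INTER_CUBIC).astype(float)
cv2.imwrite('pics/sG.png',np.clip((z-40)*2,0,255).astype(np.uint8))
E
```

```text
turn about tool x: -0.0010 rad; then shift in turned frame: [ 0.61  0.   -0.01]  j6 now 1.40 -> ~+--0.00
t=65.15 tcp [ 0.6095 -0.0224  0.1122] yawY -0.06 tilt 0.010 F [ 0.4  0.1 -2.1] gap 0.0269 shift in present frame cm: [ 0.61  0.   -0.01] j [-0.17  0.44 -0.07  1.06 -0.    1.4 ]
```

View pics/sG.png

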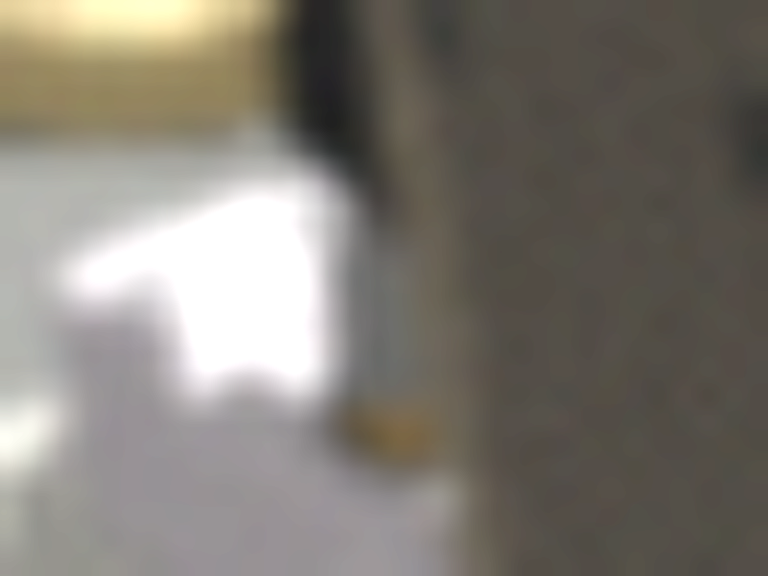

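Emit:
servo_tool([
  [0.1,0,-0.05,0,0.6],
  [0.1,0,0,0,0.6],
  [0.1,0,0,0,0.6],
  [0.06,0,0,0,0.6],
  [0.05,0,0,0,0.6],
  [0.05,0,0,0,0.6],
  [0.05,0,0,0,0.6],
  [0.05,0,0,0,0.6],
  [0.05,0,0,0,0.6],
  [0.05,0,0,0,0.6],
])

```text
clock: 66.45
tcp_pos: [0.6095, -0.0219, 0.1062]
orientation: [0.5, 0.5, 0.5, -0.5]
wrist_force: [-2.6, 0.6, 3.7]
finger_gap: 0.027
```

Emit:
servo_tool([
  [0.04,0,0,0,0.6],
  [0.04,0,0,0,0.6],
  [0.04,0,0,0,0.6],
  [0.04,0,0,0,0.6],
  [0.04,0,0,0,0.6],
  [0.04,0,0,0,0.6],
  [0.04,0,0,0,0.6],
  [0.04,0,0,0,0.6],
  [0,0,0,0,0.6],
  [0,0,0,0,0.6],
])

```text
clock: 67.7
tcp_pos: [0.6095, -0.0219, 0.1027]
orientation: [0.5, 0.5, 0.5, -0.5]
wrist_force: [-1.9, -0.2, 3.8]
finger_gap: 0.0268
```

Emit:
servo_tool([
  [0.025,0,0,0,0.6],
  [0.025,0,0,0,0.6],
  [0.025,0,0,0,0.6],
  [0.025,0,0,0,0.6],
  [0.025,0,0,0,0.6],
  [0.02,0,0,0,0.6],
  [0.02,0,0,0,0.6],
  [0.02,0,0,0,0.6],
  [0,0,0,0,0.6],
  [0,0,0,0,0.6],
])

```text
clock: 68.95
tcp_pos: [0.6095, -0.0219, 0.1013]
orientation: [0.5, 0.5, 0.5, -0.5]
wrist_force: [-4.1, 0.1, 9.6]
finger_gap: 0.0272
```

Emit:
servo_tool([
  [0.02,0,0,0,0.6],
  [0.02,0,0,0,0.6],
  [0.02,0,0,0,0.6],
  [0.02,0,0,0,0.6],
  [0.02,0,0,0,0.6],
  [0.02,0,0,0,0.6],
  [0,0,0,0,0.6],
  [0,0,0,0,0.6],
  [0,0,0,0,0.6],
  [0,0,0,0,0.6],
])

```text
clock: 70.2
tcp_pos: [0.6095, -0.0219, 0.1012]
orientation: [0.5, 0.5, 0.499, -0.5]
wrist_force: [-6.4, 0.8, 16.4]
finger_gap: 0.0273
```

Emit:
servo_tool([
  [-0.05,0,0,0,0.6],
  [-0.05,0,0,0,0.6],
  [-0.05,0,0,0,0.6],
  [-0.05,0,0,0,0.6],
  [-0.05,0,0,0,0.6],
  [-0.1,0,0,0,0.6],
  [-0.2,0,0,0,0.6],
  [-0.5,0,0,0,0.6],
  [-1.0,0,0,0,0.6],
  [-0.5,0,0,0,0.6],
])

```text
clock: 71.45
tcp_pos: [0.6101, -0.022, 0.126]
orientation: [0.5, 0.501, 0.499, -0.5]
wrist_force: [0.1, -0.6, -2.4]
finger_gap: 0.0271
```

```bash
python3 pl.py .6132 -.1172 .112 0
```

```text
turn about tool x: -0.0010 rad; then shift in turned frame: [1.41 0.31 9.52]  j6 now 1.40 -> ~+--0.00
t=71.45 tcp [ 0.6101 -0.022   0.126 ] yawY -0.06 tilt 0.096 F [ 0.1 -0.6 -2.4] gap 0.0271 shift in present frame cm: [1.41 0.32 9.52] j [-0.17  0.43 -0.05  1.09 -0.    1.4 ]
```

Emit:
servo_tool([
  [0,0.05,1.6,0,0.6],
  [0,0.1,3,0,0.6],
  [0,0.1,2.8,0,0.6],
  [0,0.05,1.4,0,0.6],
  [0,0,0.72,0,0.6],
  [0,0,0,0,0.6],
  [0.4,0,0,0,0.6],
  [0.5,0,0,0,0.6],
  [0.3,0,0,0,0.6],
  [0,0,0,0,0.6],
])

```text
clock: 72.7
tcp_pos: [0.612, -0.1167, 0.1123]
orientation: [-0.5, -0.5, -0.5, 0.5]
wrist_force: [-0.0, 0.6, -3.0]
finger_gap: 0.027
```

```bash
python3 pl.py .6132 -.1172 .1061 0; python3 - <<'E'
from h import *
t=cam('top')
cv2.imwrite('pics/tH.png',cv2.resize(t['pixels'][135:200,180:305],None,fx=6,fy=6,interpolation=cv2.INTER_CUBIC))
for c,n in plugs(t): print(c,n,atz(t,c,.05))
E
```

```text
turn about tool x: -0.0005 rad; then shift in turned frame: [0.62 0.12 0.05]  j6 now 1.25 -> ~+--0.00
t=72.70 tcp [ 0.612  -0.1167  0.1123] yawY -0.03 tilt 0.051 F [-0.   0.6 -3. ] gap 0.0270 shift in present frame cm: [0.62 0.12 0.05] j [-0.32  0.46 -0.03  1.08 -0.    1.25]
```

View pics/tH.png

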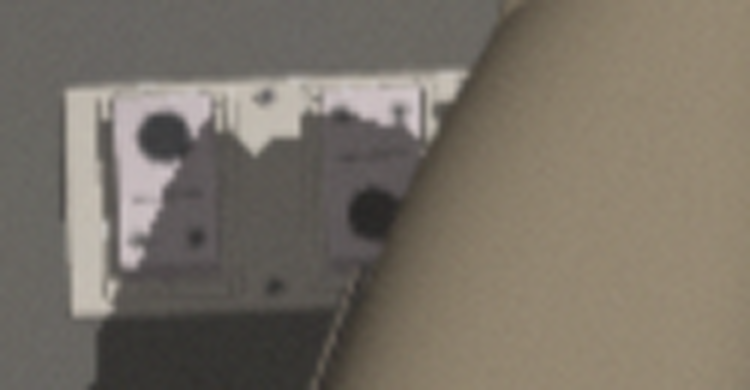

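Both pressed plugs now show as dark, level discs at zoom (163,135) and (373,212), and the blocks have not moved. Now I press the third plug.

Emit:
servo_tool([
  [0.1,0.12,0.03,0,0.6],
  [0.1,0,0,0,0.6],
  [0.1,0,0,0,0.6],
  [0.06,0,0,0,0.6],
  [0.05,0,0,0,0.6],
  [0.05,0,0,0,0.6],
  [0.05,0,0,0,0.6],
  [0.05,0,0,0,0.6],
  [0.05,0,0,0,0.6],
  [0.05,0,0,0,0.6],
])

```text
clock: 74.0
tcp_pos: [0.6136, -0.1174, 0.1063]
orientation: [-0.5, -0.5, -0.5, 0.5]
wrist_force: [-0.6, -0.5, 0.7]
finger_gap: 0.0272
```

Emit:
servo_tool([
  [0.04,0,0,0,0.6],
  [0.04,0,0,0,0.6],
  [0.04,0,0,0,0.6],
  [0.04,0,0,0,0.6],
  [0.04,0,0,0,0.6],
  [0.04,0,0,0,0.6],
  [0.04,0,0,0,0.6],
  [0.04,0,0,0,0.6],
  [0,0,0,0,0.6],
  [0,0,0,0,0.6],
])

```text
clock: 75.25
tcp_pos: [0.6136, -0.1175, 0.1034]
orientation: [0.5, 0.5, 0.5, -0.5]
wrist_force: [-1.8, 0.6, 4.3]
finger_gap: 0.027
```

Emit:
servo_tool([
  [0.025,0,0,0,0.6],
  [0.025,0,0,0,0.6],
  [0.025,0,0,0,0.6],
  [0.025,0,0,0,0.6],
  [0.025,0,0,0,0.6],
  [0.02,0,0,0,0.6],
  [0.02,0,0,0,0.6],
  [0.02,0,0,0,0.6],
  [0,0,0,0,0.6],
  [0,0,0,0,0.6],
])

```text
clock: 76.5
tcp_pos: [0.6136, -0.1174, 0.1013]
orientation: [0.5, 0.5, 0.5, -0.5]
wrist_force: [-2.3, 0.1, 5.3]
finger_gap: 0.0269
```

Emit:
servo_tool([
  [0.02,0,0,0,0.6],
  [0.02,0,0,0,0.6],
  [0.02,0,0,0,0.6],
  [0.02,0,0,0,0.6],
  [0.02,0,0,0,0.6],
  [0.02,0,0,0,0.6],
  [0,0,0,0,0.6],
  [0,0,0,0,0.6],
  [0,0,0,0,0.6],
  [0,0,0,0,0.6],
])

```text
clock: 77.75
tcp_pos: [0.6136, -0.1174, 0.1013]
orientation: [0.5, 0.5, 0.499, -0.5]
wrist_force: [-3.8, 0.9, 11.3]
finger_gap: 0.0269
```

Emit:
servo_tool([
  [0.02,0,0,0,0.6],
  [0.02,0,0,0,0.6],
  [0.02,0,0,0,0.6],
  [0.02,0,0,0,0.6],
  [0.02,0,0,0,0.6],
  [0,0,0,0,0.6],
  [0,0,0,0,0.6],
  [0,0,0,0,0.6],
  [0,0,0,0,0.6],
  [0,0,0,0,0.6],
])

```text
clock: 79.0
tcp_pos: [0.6136, -0.1175, 0.1012]
orientation: [0.5, 0.5, 0.499, -0.5]
wrist_force: [-6.5, 1.9, 16.5]
finger_gap: 0.0269
```

Emit:
servo_tool([
  [-0.05,0,0,0,0.6],
  [-0.05,0,0,0,0.6],
  [-0.05,0,0,0,0.6],
  [-0.05,0,0,0,0.6],
  [-0.05,0,0,0,0.6],
  [-0.1,0,0,0,0.6],
  [-0.2,0,0,0,0.6],
  [-0.5,0,0,0,0.6],
  [-1.0,0,0,0,0.6],
  [-1.0,0,0,0,0.6],
])

```text
clock: 80.25
tcp_pos: [0.6138, -0.1175, 0.1304]
orientation: [0.5, 0.5, 0.5, -0.5]
wrist_force: [-0.1, -0.9, -1.6]
finger_gap: 0.0271
```

```bash
python3 pl.py .3975 .2309 .131 0
```

```text
turn about tool x: -0.0010 rad; then shift in turned frame: [ -0.08 -21.63 -34.84]  j6 now 1.25 -> ~+--0.00
t=80.25 tcp [ 0.6138 -0.1175  0.1304] yawY -0.06 tilt 0.034 F [-0.1 -0.9 -1.6] gap 0.0271 shift in present frame cm: [ -0.08 -21.66 -34.82] j [-0.32  0.45  0.    1.12 -0.    1.25]
```

Emit:
servo_tool([
  [0,-1.5,-2.4,0,0.6],
  [0,-2.5,-4,0,0.6],
  [0,-2.5,-4,0,0.6],
  [0,-2.5,-4,0,0.6],
  [0,-2.5,-4,0,0.6],
  [0,-2.5,-4,0,0.6],
  [0,-2.5,-4,0,0.6],
  [0,-2.2,-3.6,0,0.6],
  [0,-1.5,-2.5,0,0.6],
  [0,-0.8,-1.3,0,0.6],
])

```text
clock: 81.5
tcp_pos: [0.4035, 0.222, 0.1303]
orientation: [0.5, 0.5, 0.5, -0.499]
wrist_force: [0.9, -0.2, -2.1]
finger_gap: 0.0269
```

```bash
python3 pl.py .3968 .2312 .0571 0; python3 - <<'E'
from h import *
t=cam('top');save(t,'tI.png')
E
```

```text
turn about tool x: 0.0008 rad; then shift in turned frame: [ 7.32 -0.68 -0.92]  j6 now 1.90 -> ~+-0.00
t=81.50 tcp [0.4035 0.222  0.1303] yawY 0.04 tilt 0.087 F [ 0.9 -0.2 -2.1] gap 0.0269 shift in present frame cm: [ 7.32 -0.68 -0.92] j [ 0.33  0.15 -0.42  1.   -0.    1.9 ]
```

View pics/tI.png

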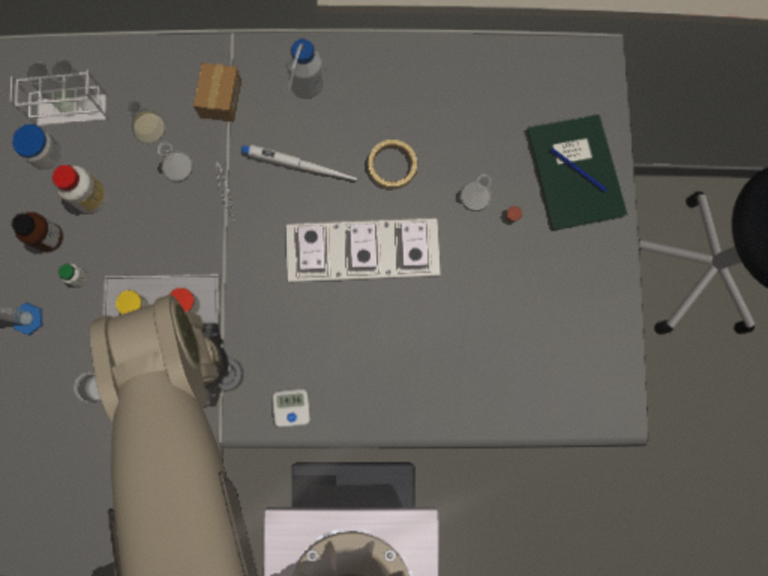

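All three plugs show dark and flush at native (207,158), (242,170) and (277,169), and the blocks are seated. The stamp now goes back to its rest.

Emit:
servo_tool([
  [0,-0.4,-0.5,0,0.6],
  [0,-0.25,-0.35,0,0.6],
  [0,0,0,0,0.6],
  [0,0,0,0,0.6],
  [1,0,0,0,0.6],
  [1,0,0,0,0.6],
  [0.5,0,0,0,0.6],
  [0,0,0,0,0.6],
  [0,0,0,0,0.6],
  [0,0,0,0,0.6],
])

```text
clock: 82.8
tcp_pos: [0.3977, 0.2295, 0.1047]
orientation: [0.5, 0.5, 0.5, -0.5]
wrist_force: [0.5, -0.0, -2.6]
finger_gap: 0.0268
```

```bash
python3 pl.py .3968 .2312 .0571 0
```

```text
turn about tool x: -0.0009 rad; then shift in turned frame: [ 4.76 -0.09 -0.17]  j6 now 1.92 -> ~+--0.00
t=82.80 tcp [0.3977 0.2295 0.1047] yawY -0.05 tilt 0.041 F [ 0.5 -0.  -2.6] gap 0.0268 shift in present frame cm: [ 4.76 -0.09 -0.17] j [ 0.35  0.17 -0.46  0.93 -0.    1.92]
```

Emit:
servo_tool([
  [0,-0.08,-0.17,0,0.6],
  [0,0,0,0,0.6],
  [0.8,0,0,0,0.6],
  [0.8,0,0,0,0.6],
  [0.8,0,0,0,0.6],
  [0.8,0,0,0,0.6],
  [0.6,0,0,0,0.6],
  [0.4,0,0,0,0.6],
  [0,0,0,0,0.6],
  [0,0,0,0,0.6],
])

```text
clock: 84.05
tcp_pos: [0.3968, 0.2311, 0.0626]
orientation: [0.5, 0.5, 0.5, -0.5]
wrist_force: [0.2, -0.3, -2.3]
finger_gap: 0.0269
```

```bash
python3 pl.py .3968 .2312 .0571 0
```

```text
turn about tool x: -0.0010 rad; then shift in turned frame: [ 0.55  0.   -0.01]  j6 now 1.92 -> ~+--0.00
t=84.05 tcp [0.3968 0.2311 0.0626] yawY -0.06 tilt 0.023 F [ 0.2 -0.3 -2.3] gap 0.0269 shift in present frame cm: [ 0.55  0.   -0.01] j [ 0.35  0.22 -0.52  0.83 -0.    1.92]
```

Emit:
servo_tool([
  [0.15,0,0,0,0.6],
  [0.15,0,0,0,0.6],
  [0.1,0,0,0,0.6],
  [0.06,0,0,0,0.6],
  [0.05,0,0,0,0.6],
  [0.04,0,0,0,0.6],
  [0.03,0,0,0,0.6],
  [0,0,0,0,0.6],
  [0,0,0,0,0.6],
  [0,0,0,0,0.6],
])

```text
clock: 85.3
tcp_pos: [0.3966, 0.231, 0.0572]
orientation: [0.5, 0.5, 0.5, -0.5]
wrist_force: [-2.9, -0.1, 6.2]
finger_gap: 0.027
```

```bash
python3 pl.py .3968 .2312 .0571 0
```

```text
turn about tool x: -0.0009 rad; then shift in turned frame: [ 0.01  0.02 -0.02]  j6 now 1.92 -> ~+--0.00
t=85.30 tcp [0.3966 0.231  0.0572] yawY -0.05 tilt 0.021 F [-2.9 -0.1  6.2] gap 0.0270 shift in present frame cm: [ 0.01  0.02 -0.02] j [ 0.35  0.23 -0.53  0.81 -0.    1.92]
```

Emit:
servo_tool([
  [0,0,0,0,-0.3],
  [0,0,0,0,-0.3],
  [0,0,0,0,-0.3],
  [0,0,0,0,-0.3],
  [-1,0,0,0,-0.3],
  [-2,0,0,0,-0.3],
  [-2.5,0,0,0,-0.3],
  [-2.5,0,0,0,-0.3],
  [-2.5,0,0,0,-0.3],
  [-1,0,0,0,-0.3],
])

```text
clock: 86.55
tcp_pos: [0.3975, 0.2314, 0.1736]
orientation: [0.5, 0.501, 0.499, -0.499]
wrist_force: [0.9, 0.2, 0.6]
finger_gap: 0.0556
```

Emit:
servo_tool([
  [0,0,3,0,-0.3],
  [0,0,4,0,-0.3],
  [0,0,4,0,-0.3],
  [0,0,4,0,-0.3],
  [0,0,4,0,-0.3],
  [0,0,4,0,-0.3],
  [0,0,4,0,-0.3],
  [0,0,4,0,-0.3],
  [0,0,4,0,-0.3],
  [0,0,3,0,-0.3],
])

```text
clock: 87.8
tcp_pos: [0.3959, -0.1505, 0.1714]
orientation: [-0.499, -0.5, -0.499, 0.501]
wrist_force: [-0.5, 0.9, 0.1]
finger_gap: 0.0553
```

```bash
python3 - <<'E'
from h import *
t=cam('top');s=cam('scene');save(t,'tJ.png');save(s,'sJ.png');print(env.get_state()['clock'],env.get_state()['wrist_force'])
E
```

```text
87.9 [ 0.5911  0.1773 -0.1618]
```

View pics/tJ.png

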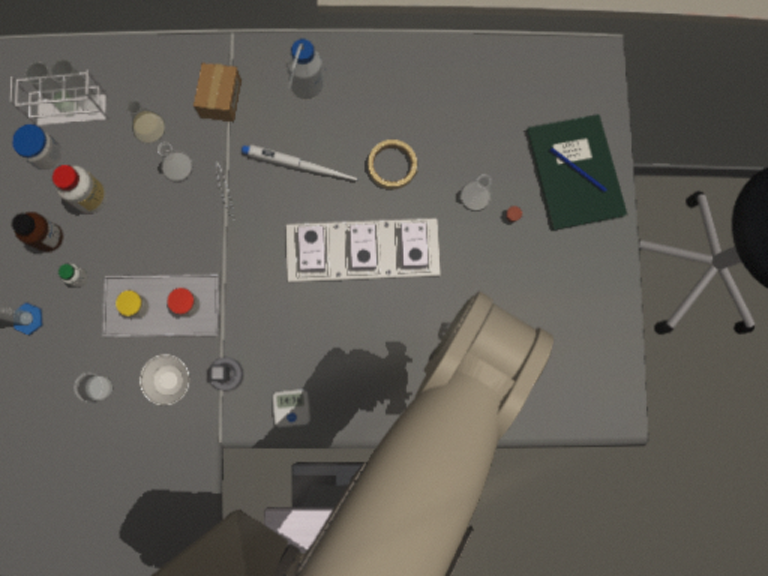

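View pics/sJ.png

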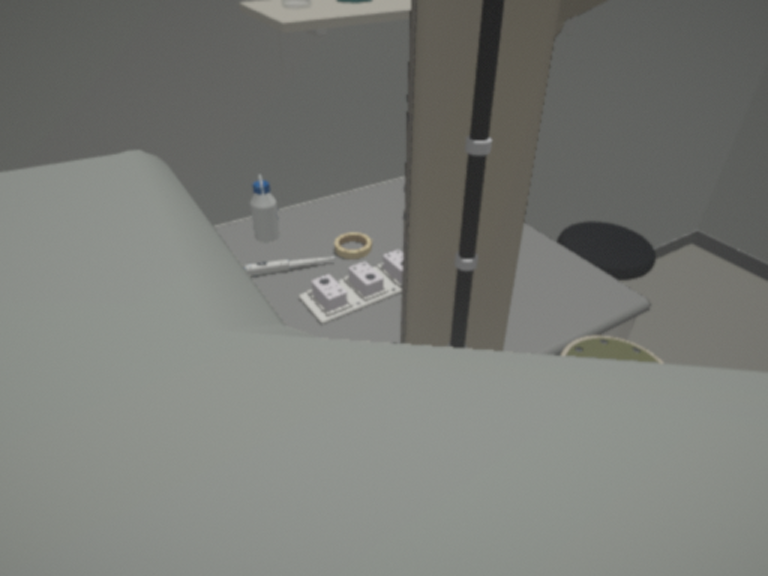

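The final views show three blocks flat in the jig with dark, flush plugs, at scene (329,290), (367,278) and (400,265). Both pots stand in the tray at top (128,303) and (181,301). The stamp stands in its rest at top (220,373), and the arm is clear.

Emit:
servo_tool([
  [0,0,0,0,-0.3],
  [0,0,0,0,-0.3],
  [0,0,0,0,-0.3],
  [0,0,0,0,-0.3],
  [0,0,0,0,-0.3],
  [0,0,0,0,-0.3],
  [0,0,0,0,-0.3],
  [0,0,0,0,-0.3],
  [0,0,0,0,-0.3],
  [0,0,0,0,-0.3],
])

```text
clock: 89.15
tcp_pos: [0.3962, -0.149, 0.1716]
orientation: [-0.5, -0.5, -0.5, 0.5]
wrist_force: [0.8, 0.3, -0.1]
finger_gap: 0.0556
```

```bash
python3 -c "
from workcell import order
print(order.hand_in())"
```

```text
the job is handed in; nothing more can be done
None
```

The job is done and handed in at about 89 s of the 210 s allowed. I moved the two pots into the tray and laid the three blocks in their own nests. One block was knocked aside during the run; I measured it again before picking it up. Each plug was then pressed slowly with the stamp, and the stamp went back in its rest.

**Last checks:**
- **Plugs:** each press ended with no further travel at about 18–19 N net, at the height I predicted for flush. In the pictures all three plugs show as dark, level discs.
- **Blocks, pots and stamp:** the last pictures show the blocks flat in their nests, both pots upright in the tray and the stamp standing in its rest. The arm was clear of everything.

**What disagreed:** my measurements of how the cameras line up with the robot in x differed by about 2.5 mm. The pots in the tray suggested one offset; the scene camera's view of the stamp over the first plug suggested almost none. I went with the scene view, so each press should be centred to within about 1–2 mm, but I could not confirm that more closely. There was also a side force of about 6 N along x at full load on each press. It was gone once the stamp had lifted, and the blocks had not visibly moved.

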